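# Lay up the coffee board and the tea board

### The job

Lay up the two orders at the drinks counter: on the dark board with two wells the white espresso cup and the blue water glass, one in each well; on the pale board with three wells the green tea tumbler in the middle, with the steel milk jug and the yellow sugar pot on either side of it. Set each piece down gently, upright and flat on the floor of its well, without dropping or tipping it, and let go. Leave the amber glass, the upturned beer glass and the cocoa shaker standing where they are.

Things in the scene. Friction and masses are not known exactly. Their poses are not given: they have to be found in the camera images.
- dark_board: dark brown wooden serving board with TWO round wells, 240 x 100 x 22 mm, fixed on the counter. Origin: centre of its underside, on the counter; x along its length, z up. Well centres at x = -60 and +60 mm, y = 0. Each well is 62 mm across and 7 mm deep, so its floor is 15 mm above the counter.
- pale_board: pale wooden serving board with THREE round wells in a row, 300 x 100 x 22 mm, fixed on the counter. Origin: centre of its underside, on the counter; x along its length, z up. Well centres at x = -95, 0 and +95 mm, y = 0. Each well is 62 mm across and 7 mm deep, so its floor is 15 mm above the counter.
- espresso_cup_c (a point): small white porcelain coffee cup, empty, upright, 60 mm high: foot 42 mm across, widening to straight sides 62 mm across from 22 mm up to the rim. A loop handle sticks out along its +x, to 51 mm from the axis, between 23 and 54 mm up. This point: on its axis, half-way up; z up along its axis. About 0.16 kg.
- water_glass_c (a point): blue-tinted glass tumbler, empty, upright, 76 mm high, 48 mm across the foot and 58 mm across the rim, no handle. This point: on its axis, half-way up; z up along its axis. About 0.17 kg.
- tea_tumbler_c (a point): dark green glazed tea tumbler, empty, upright, 72 mm high: foot 46 mm across, straight sides 64 mm across from 20 mm up, no handle. This point: on its axis, half-way up; z up along its axis. About 0.22 kg.
- milk_jug_c (a point): small steel milk jug, empty, upright, 64 mm high, 50 mm across the foot, 52 mm at 30 mm up, 48 mm across the rim. A thin loop handle sticks out along its +x, to 44 mm from the axis, between 13 and 61 mm up; a small pouring lip on the other side, out to 36 mm. This point: on its axis, half-way up; z up along its axis. About 0.13 kg.
- sugar_pot_c (a point): yellow lidded sugar pot with a small wooden knob on top (one solid piece), 72 mm high with the knob: foot 46 mm across, straight sides 60 mm across from 20 to 44 mm up, lid from 48 to 60 mm up, knob 16 mm across. This point: on its axis, half-way up; z up along its axis. About 0.24 kg.
- amber_glass_c (a point): bystander: amber glass tumbler, upright, 90 mm high, 62 mm across the rim. Not part of either order. This point: on its axis, half-way up; z up along its axis. 
- upturned_glass_c (a point): bystander: clear waisted beer glass standing upside down, 118 mm high, 64 mm across at its widest. Not part of either order. This point: on its axis, half-way up; z up along its axis. 
- cocoa_shaker_c (a point): bystander: metal cocoa shaker with a black dome cap, 94 mm high, 57 mm across. Not part of either order. This point: on its axis, half-way up; z up along its axis. 

How it is judged:
By the outcome, as a careful person would: the job done as asked, in the order asked, and still so for the second after the job is handed in, with the robot touching nothing.
It also fails if it takes over 125 s, if anything falls off the work surface, if the arm or the gripper's body presses on something with over 40 N, if the wrist force passes 120 N, or if a joint passes its speed limit or range.

### The arm

A 7-joint arm with a two-finger parallel gripper is mounted at the origin on the work surface. World frame = base frame: x ahead of the robot, y to its left, z up, the work surface at z = 0. Lengths are in mm, angles in rad, forces in N, time in s.
With the tool pointing down it reaches from about 400 to 875 mm from the base axis. Payload 4.4 kg.
Tool frame: the origin (TCP) lies at the very end of the fingers, on their centre line; the grasp point (between the pads) lies 19 mm behind it; z points along the fingers, x is the direction in which the jaws open and shut, and the axes are right-handed (so a half turn about z gives the same grasp; the last joint's range is limited). The gripper opens to 85 mm and grips with 20 to 120 N. Pads are 22 mm wide; open, the fingers measure 114 mm over their backs; the gripper's body (76 mm by 85 mm) begins 54 mm behind the grasp point. The pads swing forward as they close: fully open they stand 13 mm farther back than shut.
Start: joints at [-0.066, 0.628, 0.038, 1.517, -0.027, 0.996, -0.02], TCP at [650.014, 0.027, 231.313] pointing down, gripper open.
Joint ranges: [-3.06, 3.06], [-0.37, 2.12], [-1.25, 1.32], [0.18, 2.47], [-1.1, 4.24], [0.23, 1.98], [-2.94, 2.94]. Speed limits (rad/s): [2.57, 2.57, 3.14, 3.14, 3.14, 3.14, 3.14].

### API

Orientations are given as [roll, pitch, yaw] about the fixed x, y, z axes, in that order (R = Rz(yaw) Ry(pitch) Rx(roll)).
In Python, from cell import ctrl, get_image, job, models gives the robot as it stands.
- The arm moves only by the tool move_arm, never from a script. Its argument "moves" is a list that holds one entry, the list of rows, each a list of 6 numbers: the shift along the tool's x, y, z in m, then the turn, a rotation vector about the tool's x, y, z in rad. A call has 1 to 20 rows; each row is the pose to reach, as a shift and turn from the pose commanded when the call began, along the tool's axes at that moment; what a row does not reach only later rows make up. A row lasts 1/8 s, in which the tool goes at most 62.5 mm and 10.7 degrees, less where a joint would pass 70% of its speed; a pose out of reach is approached as far as the arm can. A call with a gripper value outside its range is refused whole. "jaw" is the opening, from 0 (shut) to 1 (fully open), set as the call begins (left out, the last holds). The fingers move at their own pace and stop on an object; the grip force is fixed at half the most. Time passes only in rows, so rows that repeat a pose let the fingers close. It gives the time, the measured TCP pose, the force and the opening at its end, in the units of the state.
- ctrl.read_state(): the state, without advancing time (a new reading comes with each control period).
- get_image(name): name is "scene" or "side" or "wrist"; returns a dict with "color" (480x640x3 uint8, blue, green, red), "fov_y" (degrees; the focal length in pixels is half the picture's height over the tangent of half this angle, whatever the lens; pixels are square), "cx", "cy" (the principal point, pixels), "origin" and "orientation" of the camera in the world; the wrist camera has in their place "hand_eye" (4x4, takes a point from camera to tool coordinates, whose origin is the TCP and whose axes are the tool frame's). Camera axes: x right, y up, looking along -z (the intrinsics and any distortion apply to the point x, -y, -z); pixel columns grow to the right and rows downward; lengths in mm; the calibration is good to about 2 mm. A picture is of the moment at which its call begins: read the wrist's pose just before it. There is no depth.
- job.finish_job(): hands the job in, once; it reports no verdict.
Trained networks look in the newest picture that a camera, given by its name, has taken for a name from the list of things; names that differ only in an ending like _2 or _b are one class to them, and where a whole thing is asked for, a point or a joint stands for the part that bears it (a point fixed in the world has none). Each returns a list of dicts, best first, with "score" (0 to 1); they miss things now and then, are a little off and sometimes report something else, mostly with a low value. They report only what shows in the picture. A call takes as long as a camera call.
- models.cut_out(camera, thing): "pixels" (480x640 bool, what is visible of it) and "uv" ([column, row] in pixels, amid what is visible of it).
- models.place_of(camera, thing): "uv" ([column, row] in pixels: a listed point, or the origin of a listed thing).
The state is a dict: "clock": time; "qpos": joint angles; "qd": joint speeds; "tau": joint torques, N m; "eef_pos": TCP position; "tool_rot": TCP orientation; "force": force on the tool from outside, world axes, zero at the start; "torque": the same for the moment, N m; "width": finger opening in mm.
Only numpy, scipy, OpenCV 4.12 (cv2) and the standard library are available. Lean on these libraries where they do the work, as an engineer would, in place of code of your own. Each camera call takes 0.05 s, during which the arm holds its last target.

## Working session

There is one attempt and no reset: what is moved stays moved. The work goes in short steps, Python scripts to look and compute and a tool call to move; the robot and the scene stay as the last step left them, time stands still between calls to the robot, and variables do not carry over. Pictures are saved under pics/ and viewed, and the job is handed in when it is done.

Besides the shell and the picture viewer there is one more tool, called after "Emit:" as name(argument=value, ...) on one line, values as JSON. move_arm: Moves the arm, as the interface text tells. Its arguments: {"type":"object","properties":{"moves":{"type":"array","items":{"type":"array","items":{"type":"array","items":{"type":"number"}}}},"jaw":{"type":"number"}},"required":["moves"]}

```bash
mkdir -p pics; ls; cat > h.py <<'E'
import numpy as np, cv2
from scipy.spatial.transform import Rotation as R
from cell import ctrl,get_image,job,models
E
python3 - <<'E'
from h import *
s=ctrl.read_state(); print(s)
for n in ["scene","side","wrist"]:
    im=get_image(n); cv2.imwrite(f"pics/{n}0.png",im["color"]); print(n,{k:v for k,v in im.items() if k!="color"})
E
```

```text
pics
{'clock': 0.0, 'qpos': array([-0.06576694,  0.62932331,  0.03846164,  1.51840174, -0.02699467,
        0.99630734, -0.02003452]), 'qd': array([-0.00060986,  0.00114597, -0.00063336,  0.00184625,  0.00032066,
       -0.00045232, -0.00119476]), 'tau': array([-1.11932164e-03, -5.63405585e+01,  1.22606792e+00, -1.93450052e+01,
        1.09587883e-02,  1.05136272e-02, -8.84369996e-06]), 'eef_pos': array([ 6.49355363e+02, -6.47019564e-03,  2.30393459e+02]), 'tool_rot': array([ 3.14155155e+00,  1.92073947e-03, -8.14147858e-05]), 'force': array([ 0.27921787,  0.76542567, -0.1387009 ]), 'torque': array([-0.00121443,  0.02307711, -0.00607916]), 'width': 85.52080123773732}
scene {'fov_y': 42.91431180431434, 'cx': 308.7617419345745, 'cy': 232.8790432233909, 'origin': array([1359.46945826, -242.24694954, 1013.3955988 ]), 'orientation': array([0.71424801, 0.00232534, 1.27790293])}
side {'fov_y': 52.2348758791862, 'cx': 316.95105035808484, 'cy': 237.98533082423208, 'origin': array([322.57218405, 575.79198171, 622.56305226]), 'orientation': array([ 0.85232572,  0.00372932, -2.75112037])}
wrist {'fov_y': 71.61693291494284, 'cx': 316.858737295056, 'cy': 241.06826204408455, 'hand_eye': array([[ 9.99999654e-01, -7.92785418e-04,  2.52841648e-04,
        -5.15586529e-01],
       [-6.92284915e-04, -9.61203640e-01, -2.75838871e-01,
        -7.00718580e+01],
       [ 4.61713347e-04,  2.75838600e-01, -9.61203856e-01,
        -1.41690898e+02],
       [ 0.00000000e+00,  0.00000000e+00,  0.00000000e+00,
         1.00000000e+00]])}
```

View pics/scene0.png

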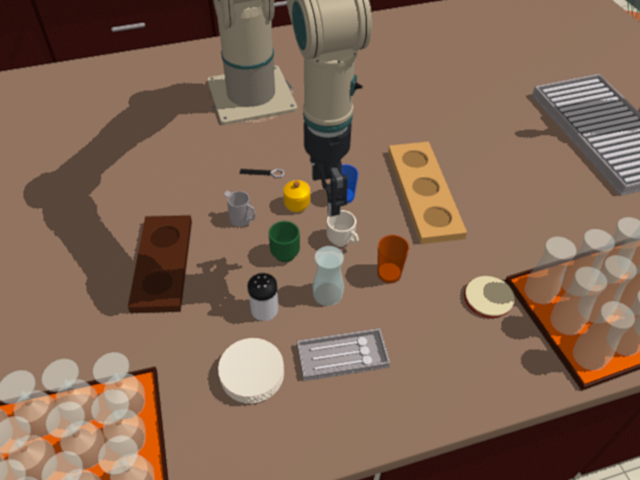

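View pics/side0.png

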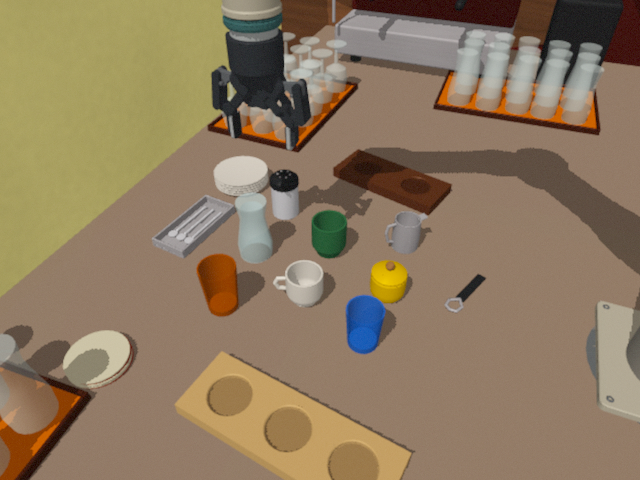

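View pics/wrist0.png

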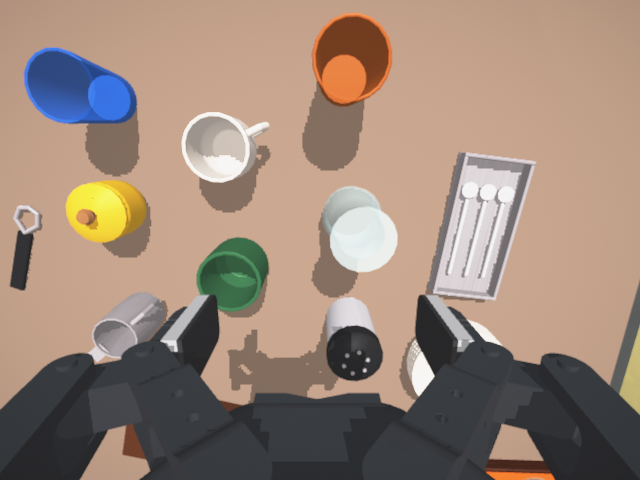

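```bash
cat >> h.py <<'E'
THINGS="dark_board pale_board espresso_cup_c water_glass_c tea_tumbler_c milk_jug_c sugar_pot_c amber_glass_c upturned_glass_c cocoa_shaker_c".split()
H2=dict(espresso_cup_c=30,water_glass_c=38,tea_tumbler_c=36,milk_jug_c=32,sugar_pot_c=36,amber_glass_c=45,upturned_glass_c=59,cocoa_shaker_c=47,dark_board=0,pale_board=0)
def cam(name):
    s=ctrl.read_state(); im=get_image(name)
    f=240/np.tan(np.radians(im["fov_y"])/2)
    if name=="wrist":
        T=np.eye(4);T[:3,:3]=R.from_euler("xyz",s["tool_rot"]).as_matrix();T[:3,3]=s["eef_pos"]
        M=T@im["hand_eye"];Rc=M[:3,:3];o=M[:3,3]
    else:
        Rc=R.from_euler("xyz",im["orientation"]).as_matrix();o=im["origin"]
    return dict(f=f,c=np.array([im["cx"],im["cy"]]),R=Rc,o=o,img=im["color"],name=name)
def proj(C,P):
    p=(np.atleast_2d(P)-C["o"])@C["R"]
    return np.c_[C["c"][0]+C["f"]*p[:,0]/-p[:,2],C["c"][1]+C["f"]*(-p[:,1])/-p[:,2]]
def ray(C,uv):
    d=np.array([(uv[0]-C["c"][0])/C["f"],-(uv[1]-C["c"][1])/C["f"],-1]);d=C["R"]@d
    return d/np.linalg.norm(d)
def onz(C,uv,z):
    d=ray(C,uv);return C["o"]+d*(z-C["o"][2])/d[2]
E
python3 - <<'E'
from h import *
for n in ["scene","side","wrist"]:
    C=cam(n)
    for t in THINGS:
        r=models.place_of(n,t)
        print(n,t,[(round(float(x["score"]),2),np.round(x["uv"],1).tolist(),np.round(onz(C,x["uv"],H2[t]),1)[:2].tolist()) for x in r[:2]])
E
```

```text
scene dark_board [(0.77, [164.5, 264.9], [514.8, -306.8]), (0.4, [295.9, 192.1], [388.5, 16.8])]
scene pale_board [(0.78, [425.3, 192.3], [476.8, 305.0]), (0.26, [388.9, 259.3], [637.8, 150.1])]
scene espresso_cup_c [(0.94, [338.1, 230.7], [554.9, 63.5])]
scene water_glass_c [(0.75, [342.2, 185.8], [436.1, 113.0])]
scene tea_tumbler_c [(0.92, [284.1, 242.5], [558.1, -56.8])]
scene milk_jug_c []
scene sugar_pot_c [(0.83, [297.3, 193.8], [429.0, 9.1])]
scene amber_glass_c [(0.86, [388.1, 261.0], [673.4, 129.5])]
scene upturned_glass_c [(0.77, [328.0, 275.1], [682.0, -1.0])]
scene cocoa_shaker_c [(0.56, [262.4, 293.5], [678.9, -132.8])]
side dark_board [(0.67, [386.4, 184.0], [522.6, -307.1]), (0.59, [387.3, 276.4], [440.9, -33.1])]
side pale_board [(0.74, [289.9, 438.4], [476.2, 302.2])]
side espresso_cup_c [(0.58, [303.1, 287.2], [556.8, 72.6]), (0.49, [219.9, 288.9], [682.0, 127.8])]
side water_glass_c [(0.77, [366.2, 326.8], [433.4, 117.9])]
side tea_tumbler_c [(0.85, [327.5, 232.9], [567.4, -64.2])]
side milk_jug_c [(0.77, [405.2, 231.9], [436.4, -125.6])]
side sugar_pot_c [(0.67, [389.7, 275.8], [430.8, -0.7])]
side amber_glass_c [(0.61, [220.2, 289.4], [671.9, 139.9])]
side upturned_glass_c [(0.81, [252.1, 232.5], [682.0, 10.2])]
side cocoa_shaker_c [(0.89, [281.7, 193.9], [691.0, -129.0]), (0.41, [219.8, 286.1], [675.0, 135.4])]
wrist dark_board [(0.41, [342.7, 67.3], [675.5, 146.5])]
wrist pale_board []
wrist espresso_cup_c [(0.72, [223.4, 147.9], [556.5, 67.8])]
wrist water_glass_c [(0.62, [88.3, 91.8], [437.1, 118.0])]
wrist tea_tumbler_c [(0.96, [234.8, 269.3], [560.8, -58.4])]
wrist milk_jug_c []
wrist sugar_pot_c [(0.61, [106.2, 210.5], [433.0, 5.9])]
wrist amber_glass_c [(0.88, [343.0, 69.3], [672.7, 135.6])]
wrist upturned_glass_c [(0.79, [350.7, 221.5], [682.1, -0.3])]
wrist cocoa_shaker_c [(0.89, [350.3, 336.9], [686.7, -134.2])]
```

```bash
cat >> h.py <<'E'
PROF=dict(espresso_cup_c=[(0,21),(22,31),(60,31)],water_glass_c=[(0,24),(76,29)],tea_tumbler_c=[(0,23),(20,32),(72,32)],
 milk_jug_c=[(0,25),(30,26),(64,24)],sugar_pot_c=[(0,23),(20,30),(44,30),(48,29),(60,20),(62,8),(72,8)],
 amber_glass_c=[(0,25),(90,31)])
HAND=dict(espresso_cup_c=[(28,51,23,54)],milk_jug_c=[(24,44,13,61),(-24,-36,52,64)])
def render(C,t,x,y,yaw,z0=0):
    m=np.zeros((480,640),np.uint8);a=np.linspace(0,2*np.pi,48)
    S=8
    def fill(P):
        h=cv2.convexHull((proj(C,P)*S).astype(np.int32));cv2.fillConvexPoly(m,h,1,shift=3)
    if t in PROF:
        pr=PROF[t]
        for (z1,r1),(z2,r2) in zip(pr,pr[1:]):
            fill(np.r_[np.c_[x+r1*np.cos(a),y+r1*np.sin(a),0*a+z1+z0],np.c_[x+r2*np.cos(a),y+r2*np.sin(a),0*a+z2+z0]])
        c,s=np.cos(yaw),np.sin(yaw)
        for (xa,xb,za,zb) in HAND.get(t,[]):
            w=4
            P=np.array([(u,v,z) for u in (xa,xb) for v in (-w,w) for z in ((za,zb) if u==xa else (za+5,zb-5))],float)
            fill(np.c_[x+c*P[:,0]-s*P[:,1],y+s*P[:,0]+c*P[:,1],P[:,2]+z0])
    else:
        L=120 if t=="dark_board" else 150
        c,s=np.cos(yaw),np.sin(yaw)
        P=np.array([(u,v,z) for u in (-L,L) for v in (-50,50) for z in (0,22)],float)
        fill(np.c_[x+c*P[:,0]-s*P[:,1],y+s*P[:,0]+c*P[:,1],P[:,2]])
    return m.astype(bool)
def fit(t,views,x0,yaws):
    from scipy.optimize import minimize
    best=None
    def cost(p,yw=None):
        e=0
        for C,M in views:
            m=render(C,t,p[0],p[1],p[2]*0.01); e+=1-(m&M).sum()/(m|M).sum()
        return e/len(views)
    for yw in yaws:
        r=minimize(cost,[x0[0],x0[1],yw*100],method="Nelder-Mead",options=dict(initial_simplex=[[x0[0],x0[1],yw*100],[x0[0]+8,x0[1],yw*100],[x0[0],x0[1]+8,yw*100],[x0[0],x0[1],yw*100+25]],xatol=.2,fatol=1e-4))
        if best is None or r.fun<best.fun: best=r
    return best.x[0],best.x[1],best.x[2]*.01,best.fun
E
python3 - <<'E'
from h import *
X0=dict(dark_board=(518,-307),pale_board=(476,303),espresso_cup_c=(556,68),water_glass_c=(435,117),tea_tumbler_c=(562,-60),milk_jug_c=(436,-125),sugar_pot_c=(431,4),amber_glass_c=(673,136))
V={t:[] for t in X0}
for n in ["scene","side","wrist"]:
    C=cam(n)
    for t in X0:
        if n=="wrist" and t in("dark_board","pale_board","milk_jug_c"): continue
        if n=="side" and t=="pale_board":pass
        r=models.cut_out(n,t)
        if not r: print("none",n,t);continue
        r0=min(r[:2],key=lambda q:np.linalg.norm(np.array(q["uv"])-proj(C,[*X0[t],H2[t]])[0]))
        V[t].append((C,r0["pixels"])); print(n,t,round(float(r0["score"]),2),r0["pixels"].sum())
import pickle;pickle.dump(V,open("V.pkl","wb"))
for t in X0:
    ya=[0] if t not in HAND and "board" not in t else (np.arange(-3,3.1,.6) if t in HAND else [1.2,1.57,1.9])
    print(t,"all",np.round(fit(t,V[t],X0[t],ya),3))
    for v in V[t]: print("   ",v[0]["name"],np.round(fit(t,[v],X0[t],ya),3))
E
```

```text
scene dark_board 0.56 4962
scene pale_board 0.69 4703
scene espresso_cup_c 0.95 900
scene water_glass_c 0.85 388
scene tea_tumbler_c 0.75 1041
scene milk_jug_c 0.74 845
scene sugar_pot_c 0.68 690
scene amber_glass_c 0.64 1304
side dark_board 0.59 3847
side pale_board 0.61 15846
side espresso_cup_c 0.72 1551
side water_glass_c 0.67 1951
side tea_tumbler_c 0.86 1487
side milk_jug_c 0.82 1155
none side sugar_pot_c
side amber_glass_c 0.81 2083
wrist espresso_cup_c 0.7 4279
wrist water_glass_c 0.61 6516
wrist tea_tumbler_c 0.75 3909
wrist sugar_pot_c 0.78 3944
wrist amber_glass_c 0.56 5769
dark_board all [ 5.14102e+02 -3.11242e+02 -2.57000e-01  4.30000e-02]
    scene [ 5.10745e+02 -3.10325e+02  2.88700e+00  2.10000e-02]
    side [ 5.17079e+02 -3.13044e+02  2.86300e+00  2.80000e-02]
pale_board all [4.76830e+02 3.00235e+02 2.99500e+00 2.40000e-02]
    scene [ 4.74657e+02  3.01956e+02 -1.41000e-01  1.40000e-02]
    side [4.80110e+02 2.99141e+02 2.99700e+00 6.00000e-03]
espresso_cup_c all [5.56052e+02 6.84500e+01 3.90000e-01 1.03000e-01]
    scene [5.53721e+02 6.91980e+01 3.48000e-01 1.05000e
[... 550 characters left out ...]
4.5000e-02]
    wrist [ 5.62166e+02 -5.85390e+01  3.50000e-02  7.20000e-02]
milk_jug_c all [ 4.30301e+02 -1.25664e+02  6.06000e-01  1.65000e-01]
    scene [ 4.29278e+02 -1.23753e+02 -2.63900e+00  6.40000e-02]
    side [ 4.35741e+02 -1.28396e+02  8.36000e-01  1.23000e-01]
sugar_pot_c all [4.2874e+02 6.3420e+00 1.2200e-01 7.9000e-02]
    scene [4.25885e+02 7.16200e+00 1.52000e-01 6.90000e-02]
    wrist [4.29604e+02 5.73000e+00 1.60000e-02 5.90000e-02]
amber_glass_c all [6.75316e+02 1.33501e+02 1.79000e-01 6.80000e-02]
    scene [6.70671e+02 1.35506e+02 1.85000e-01 2.50000e-02]
    side [6.77917e+02 1.32693e+02 6.00000e-03 4.10000e-02]
    wrist [6.74415e+02 1.33200e+02 1.07000e-01 4.30000e-02]
```

```bash
cat > plan.py <<'E'
import sys,json,numpy as np
# usage: plan.py "x,y,z,psi" "x,y,z,psi,n" ...  (commanded start, waypoints)
st=np.array([float(v) for v in sys.argv[1].split(",")])
def rel(p):
    d=p[:3]-st[:3];c,s=np.cos(st[3]),np.sin(st[3])
    tx=c*d[0]+s*d[1];ty=s*d[0]-c*d[1]
    return [round(tx/1000,4),round(ty/1000,4),round(-d[2]/1000,4),0,0,round(-(p[3]-st[3]),3)]
cur=st;rows=[]
for a in sys.argv[2:]:
    w=np.array([float(v) for v in a.split(",")]);n=int(w[4])
    for i in range(1,n+1): rows.append(rel(cur+(w[:4]-cur)*i/n))
    cur=w[:4]
print(len(rows));print(json.dumps(rows))
E
python3 plan.py 650,0,231.3,0 556,68,140,-1.17,8 556,68,140,-1.17,1
```

```text
9
[[-0.0118, -0.0085, 0.0114, 0, 0, 0.146], [-0.0235, -0.017, 0.0228, 0, 0, 0.292], [-0.0352, -0.0255, 0.0342, 0, 0, 0.439], [-0.047, -0.034, 0.0457, 0, 0, 0.585], [-0.0588, -0.0425, 0.0571, 0, 0, 0.731], [-0.0705, -0.051, 0.0685, 0, 0, 0.878], [-0.0822, -0.0595, 0.0799, 0, 0, 1.024], [-0.094, -0.068, 0.0913, 0, 0, 1.17], [-0.094, -0.068, 0.0913, 0, 0, 1.17]]
```

Emit:
move_arm(moves=[[[-0.0235,-0.017,0.023,0,0,0.292],[-0.047,-0.034,0.046,0,0,0.585],[-0.0705,-0.051,0.0685,0,0,0.878],[-0.094,-0.068,0.0913,0,0,1.17],[-0.094,-0.068,0.0913,0,0,1.17],[-0.094,-0.068,0.0913,0,0,1.17],[-0.094,-0.068,0.0913,0,0,1.17],[-0.094,-0.068,0.0913,0,0,1.17],[-0.094,-0.068,0.0913,0,0,1.17]]], jaw=1)

```text
clock: 4.12
eef_pos: [556.1, 68.0, 140.1]
tool_rot: [-3.141, 0.0, -1.168]
force: [-0.1, 0.1, -0.1]
width: 85.3
```

```bash
python3 - <<'E'
from h import *
s=ctrl.read_state();print(s["clock"],s["eef_pos"],s["tool_rot"],s["qpos"],s["width"],s["force"])
C=cam("wrist");cv2.imwrite("pics/w1.png",C["img"])
for t,x0 in [("espresso_cup_c",(556,68))]:
    r=models.cut_out("wrist",t)
    for q in r[:1]:
        print(t,q["score"],q["uv"],np.round(fit(t,[(C,q["pixels"])],x0,[0,.4,.8]),3))
    print([(x["score"],onz(C,x["uv"],30)) for x in models.place_of("wrist",t)])
E
```

```text
4.125 [556.13133016  67.97911338 140.11471095] [-3.14128304e+00  1.82716119e-04 -1.16844916e+00] [-0.39294947  0.64552391  0.34367887  1.86677225 -0.32690947  0.68424352
 -1.02606463] 85.32115197772912 [-0.08808578  0.07637131 -0.06280947]
espresso_cup_c 0.92 [315.5, 248.0] [5.55765e+02 6.81260e+01 4.52000e-01 5.90000e-02]
[(0.93, array([555.30082938,  67.75760061,  30.        ]))]
```

View pics/w1.png

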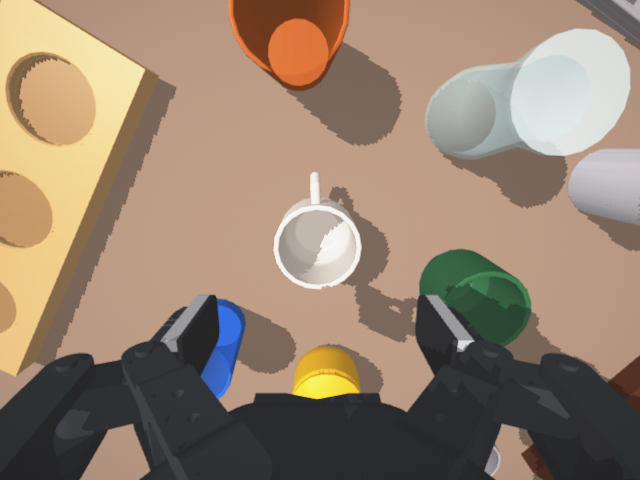

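Emit:
move_arm(moves=[[[0,0,0.03,0,0,0],[0,0,0.06,0,0,0],[0,0,0.09,0,0,0],[0,0,0.11,0,0,0],[0,0,0.12,0,0,0],[0,0,0.12,0,0,0]]])

```text
clock: 5.03
eef_pos: [555.8, 67.9, 19.7]
tool_rot: [3.141, 0.0, -1.17]
force: [0.1, 0.5, 0.9]
width: 85.3
```

Emit:
move_arm(moves=[[[0,0,0,0,0,0],[0,0,0,0,0,0],[0,0,0,0,0,0],[0,0,0,0,0,0],[0,0,0,0,0,0],[0,0,0,0,0,0],[0,0,0,0,0,0],[0,0,0,0,0,0]]], jaw=0)

```text
clock: 6.02
eef_pos: [556.8, 68.1, 21.4]
tool_rot: [-3.14, -0.0, -1.17]
force: [-1.1, -0.6, 5.6]
width: 61.5
```

```bash
python3 - <<'E'
from h import *
s=ctrl.read_state();print(s["clock"],s["eef_pos"],s["width"],s["force"])
C=cam("side");cv2.imwrite("pics/s2.png",cv2.resize(C["img"][180:380,200:440],None,fx=3,fy=3))
E
```

```text
6.025 [556.76540604  68.07587465  21.43182495] 61.47619128651245 [-1.10311519 -0.6112964   5.55986003]
```

View pics/s2.png

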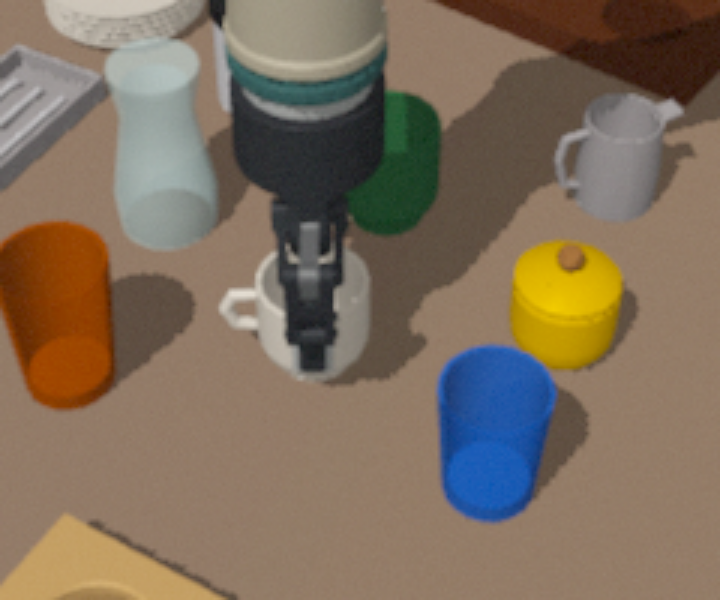

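```bash
python3 plan.py 556,68,20,-1.17 556,68,30,-1.17,1 556,68,140,-1.17,5 572,-327,140,-1.83,14
```

```text
20
[[0.0, -0.0, -0.01, 0, 0, -0.0], [0.0, -0.0, -0.032, 0, 0, -0.0], [0.0, -0.0, -0.054, 0, 0, -0.0], [0.0, -0.0, -0.076, 0, 0, -0.0], [0.0, -0.0, -0.098, 0, 0, -0.0], [0.0, -0.0, -0.12, 0, 0, -0.0], [0.0264, 0.01, -0.12, 0, 0, 0.047], [0.0528, 0.0199, -0.12, 0, 0, 0.094], [0.0793, 0.0299, -0.12, 0, 0, 0.141], [0.1057, 0.0398, -0.12, 0, 0, 0.189], [0.1321, 0.0498, -0.12, 0, 0, 0.236], [0.1585, 0.0597, -0.12, 0, 0, 0.283], [0.185, 0.0697, -0.12, 0, 0, 0.33], [0.2114, 0.0796, -0.12, 0, 0, 0.377], [0.2378, 0.0896, -0.12, 0, 0, 0.424], [0.2642, 0.0996, -0.12, 0, 0, 0.471], [0.2907, 0.1095, -0.12, 0, 0, 0.519], [0.3171, 0.1195, -0.12, 0, 0, 0.566], [0.3435, 0.1294, -0.12, 0, 0, 0.613], [0.3699, 0.1394, -0.12, 0, 0, 0.66]]
```

Emit:
move_arm(moves=[[[0.0,0,-0.01,0,0,0],[0.0,0,-0.032,0,0,0],[0.0,0,-0.054,0,0,0],[0.0,0,-0.076,0,0,0],[0.0,0,-0.098,0,0,0],[0.0,0,-0.12,0,0,0],[0.0264,0.01,-0.12,0,0,0.047],[0.0528,0.02,-0.12,0,0,0.094],[0.0793,0.03,-0.12,0,0,0.141],[0.1057,0.04,-0.12,0,0,0.189],[0.1321,0.05,-0.12,0,0,0.236],[0.1585,0.06,-0.12,0,0,0.283],[0.185,0.07,-0.12,0,0,0.33],[0.2114,0.08,-0.12,0,0,0.377],[0.2378,0.09,-0.12,0,0,0.424],[0.2642,0.1,-0.12,0,0,0.471],[0.2907,0.11,-0.12,0,0,0.519],[0.3171,0.12,-0.12,0,0,0.566],[0.3435,0.13,-0.12,0,0,0.613],[0.37,0.139,-0.12,0,0,0.66]]])

```text
clock: 8.57
eef_pos: [572.2, -327.4, 140.6]
tool_rot: [3.142, 0.0, -1.831]
force: [0.1, -0.4, -1.9]
width: 61.4
```

Emit:
move_arm(moves=[[[0,0,0.02,0,0,0],[0,0,0.04,0,0,0],[0,0,0.06,0,0,0],[0,0,0.07,0,0,0],[0,0,0.07,0,0,0]]])

```text
clock: 9.2
eef_pos: [571.9, -326.1, 68.8]
tool_rot: [3.14, 0.001, -1.83]
force: [-0.5, -0.4, -1.4]
width: 61.5
```

```bash
python3 - <<'E'
from h import *
s=ctrl.read_state();print(s["clock"],s["eef_pos"],s["width"],s["force"])
C=cam("side");cv2.imwrite("pics/s3.png",cv2.resize(C["img"][80:280,300:540],None,fx=3,fy=3))
C=cam("wrist");cv2.imwrite("pics/w3.png",C["img"])
r=models.cut_out("wrist","dark_board")
print([(q["score"],q["pixels"].sum(),q["uv"]) for q in r])
print(proj(C,[(572,-326.8,15),(456,-296.2,15),(456,-296.2,22)]))
C=cam("scene");cv2.imwrite("pics/c3.png",cv2.resize(C["img"][180:380,60:300],None,fx=3,fy=3))
E
```

```text
9.2 [ 571.89792157 -326.11438212   68.84135665] 61.52273044766216 [-0.53930057 -0.37094372 -1.35329182]
[(0.84, np.int64(16520), [319.8, 208.2])]
[[317.13963437 261.4257064 ]
 [317.14682048 417.95889214]
 [317.17236199 425.77519549]]
```

View pics/s3.png

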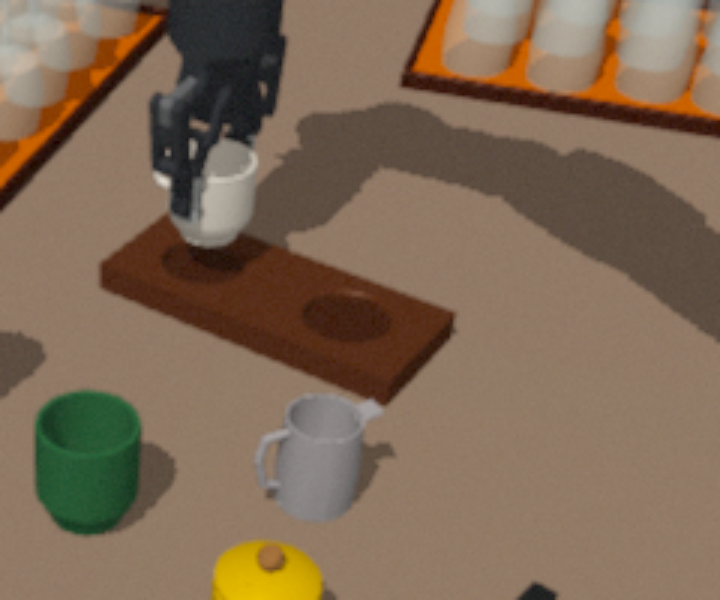

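View pics/w3.png

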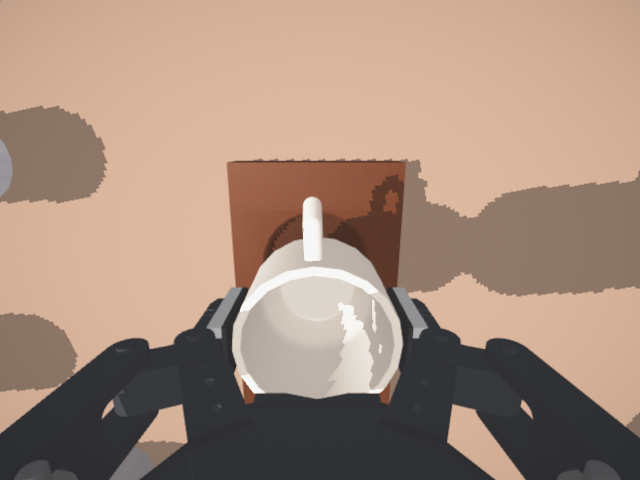

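View pics/c3.png

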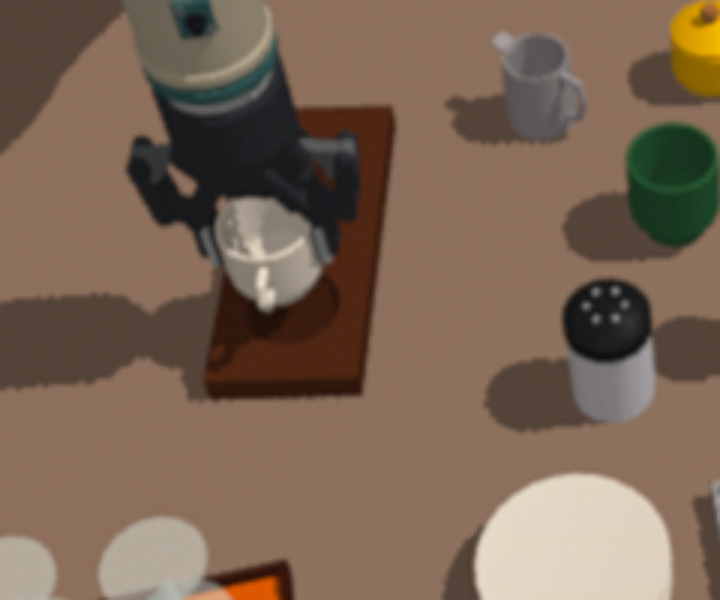

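```bash
python3 - <<'E'
from h import *
C=cam("wrist")
def bp(u,v,z,b=(514,-311.5,-.257)):
    c,s=np.cos(b[2]),np.sin(b[2]);return (b[0]+c*u-s*v,b[1]+s*u+c*v,z)
print(proj(C,[bp(120,50,22),bp(120,-50,22),bp(91,0,22)]))
g=C["img"].astype(int).sum(2); print(g[150:260:1,280].tolist())
print(ctrl.read_state()["force"])
E
```

```text
[[226.69227945 164.87264173]
 [405.52022302 164.58325228]
 [316.24962715 215.69923086]]
[562, 562, 562, 565, 564, 563, 565, 564, 564, 564, 564, 496, 301, 228, 307, 329, 327, 329, 329, 329, 328, 327, 327, 326, 326, 325, 325, 324, 326, 328, 326, 326, 324, 326, 322, 325, 323, 324, 324, 320, 321, 320, 320, 318, 320, 318, 321, 319, 317, 318, 316, 315, 315, 316, 312, 311, 310, 311, 311, 310, 309, 298, 290, 292, 292, 292, 290, 290, 291, 291, 291, 290, 286, 288, 277, 241, 206, 190, 163, 157, 157, 155, 155, 161, 200, 228, 219, 215, 228, 225, 225, 225, 224, 222, 223, 222, 223, 303, 511, 630, 630, 630, 627, 627, 628, 625, 626, 624, 625, 624]
[ 0.01473927  0.14634673 -1.55889974]
```

Emit:
move_arm(moves=[[[0,0,0.012,0,0,0],[0,0,0.022,0,0,0],[0,0,0.028,0,0,0],[0,0,0.031,0,0,0],[0,0,0.032,0,0,0],[0,0,0.032,0,0,0],[0,0,0.033,0,0,0],[0,0,0.033,0,0,0]]])

```text
clock: 10.45
eef_pos: [572.5, -326.9, 37.1]
tool_rot: [-3.141, 0.0, -1.83]
force: [0.8, -0.1, -2.3]
width: 61.4
```

Emit:
move_arm(moves=[[[0,0,0.0005,0,0,0],[0,0,0.001,0,0,0],[0,0,0.001,0,0,0]]])

```text
clock: 10.82
eef_pos: [572.5, -326.9, 36.5]
tool_rot: [-3.141, 0.0, -1.83]
force: [-1.6, 1.6, 4.5]
width: 61.5
```

Emit:
move_arm(moves=[[[0,0,0,0,0,0],[0,0,0,0,0,0],[0,0,0,0,0,0],[0,0,0,0,0,0],[0,0,0,0,0,0],[0,0,0,0,0,0],[0,0,-0.01,0,0,0],[0,0,-0.03,0,0,0],[0,0,-0.06,0,0,0],[0,0,-0.1,0,0,0],[0,0,-0.124,0,0,0],[0,0,-0.124,0,0,0]]], jaw=1)

```text
clock: 12.32
eef_pos: [573.9, -328.1, 163.8]
tool_rot: [-3.136, -0.002, -1.83]
force: [-0.4, -0.6, -0.2]
width: 85.4
```

```bash
python3 - <<'E'
from h import *
s=ctrl.read_state();print(s["clock"],s["eef_pos"],s["width"],s["force"])
C=cam("wrist");cv2.imwrite("pics/w4.png",C["img"])
r=models.cut_out("wrist","espresso_cup_c")[0]
X0=(572,-327)
H=lambda p:0
import h
rr=h.render
h.render=lambda C,t,x,y,yaw:rr(C,t,x,y,yaw,15)
print(fit("espresso_cup_c",[(C,r["pixels"])],X0,[-.257]))
E
```

```text
12.325 [ 573.87719898 -328.1262216   163.80343845] 85.40654367128222 [-0.4382046  -0.64234771 -0.24498558]
(np.float64(571.2844436077783), np.float64(-326.81132221343057), np.float64(-0.22649312245969547), np.float64(0.08389630793401415))
```

View pics/w4.png

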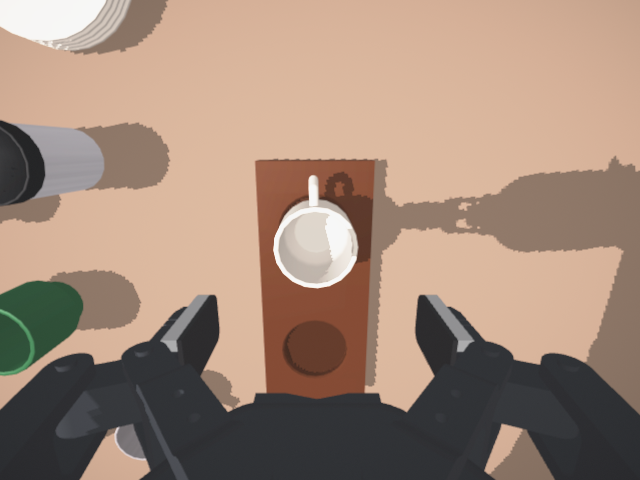

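```bash
python3 - <<'E'
from h import *
C=cam("wrist");print(onz(C,(315,347),18.5))
E
python3 plan.py 572,-327,160,-1.83 437.5,116.5,150,-1.83,11 437.5,116.5,150,-1.83,2
```

```text
[ 457.42602752 -294.53859885   18.5       ]
13
[[-0.0358, 0.0222, 0.0009, 0, 0, -0.0], [-0.0717, 0.0443, 0.0018, 0, 0, -0.0], [-0.1075, 0.0665, 0.0027, 0, 0, -0.0], [-0.1433, 0.0886, 0.0036, 0, 0, -0.0], [-0.1792, 0.1108, 0.0045, 0, 0, -0.0], [-0.215, 0.1329, 0.0055, 0, 0, -0.0], [-0.2509, 0.1551, 0.0064, 0, 0, -0.0], [-0.2867, 0.1772, 0.0073, 0, 0, -0.0], [-0.3225, 0.1994, 0.0082, 0, 0, -0.0], [-0.3584, 0.2215, 0.0091, 0, 0, -0.0], [-0.3942, 0.2437, 0.01, 0, 0, -0.0], [-0.3942, 0.2437, 0.01, 0, 0, -0.0], [-0.3942, 0.2437, 0.01, 0, 0, -0.0]]
```

Emit:
move_arm(moves=[[[-0.036,0.022,0,0,0,0],[-0.0717,0.0443,0,0,0,0],[-0.1075,0.0665,0,0,0,0],[-0.1433,0.0886,0,0,0,0],[-0.1792,0.1108,0.0045,0,0,0],[-0.215,0.133,0.0055,0,0,0],[-0.251,0.155,0.0064,0,0,0],[-0.2867,0.1772,0.0073,0,0,0],[-0.3225,0.1994,0.0082,0,0,0],[-0.3584,0.2215,0.0091,0,0,0],[-0.3942,0.2437,0.01,0,0,0],[-0.3942,0.2437,0.01,0,0,0],[-0.3942,0.2437,0.01,0,0,0],[-0.3942,0.2437,0.01,0,0,0]]])

```text
clock: 14.22
eef_pos: [438.1, 115.2, 149.9]
tool_rot: [-3.141, -0.001, -1.832]
force: [-0.5, -0.4, -0.2]
width: 85.2
```

```bash
python3 - <<'E'
from h import *
s=ctrl.read_state();print(s["clock"],s["eef_pos"],s["qpos"],s["force"])
C=cam("wrist");cv2.imwrite("pics/w5.png",C["img"])
for t,x0 in [("water_glass_c",(437.5,116.5)),("sugar_pot_c",(430,6))]:
  for q in models.cut_out("wrist",t)[:1]:
    print(t,q["score"],q["uv"],np.round(fit(t,[(C,q["pixels"])],x0,[0]),3))
E
```

```text
14.225 [438.14612109 115.23273745 149.90195178] [-0.70165902  0.54628871  0.55393512  2.14195043 -0.51626151  0.58497484
 -1.60573709] [-0.48769395 -0.40340426 -0.16074145]
water_glass_c 0.66 [315.1, 247.3] [4.37322e+02 1.16919e+02 5.50000e-02 6.90000e-02]
sugar_pot_c 0.56 [456.3, 207.9] [4.30248e+02 5.41800e+00 1.98000e-01 4.00000e-02]
```

View pics/w5.png

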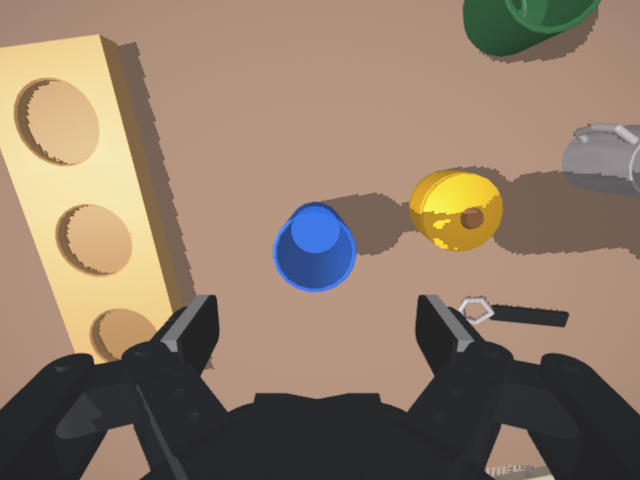

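Emit:
move_arm(moves=[[[0,0,0.03,0,0,0],[0,0,0.06,0,0,0],[0,0,0.09,0,0,0],[0,0,0.115,0,0,0],[0,0,0.126,0,0,0],[0,0,0.126,0,0,0],[0,0,0.126,0,0,0]]])

```text
clock: 15.25
eef_pos: [438.5, 116.6, 24.7]
tool_rot: [-3.14, 0.001, -1.83]
force: [-0.6, -0.2, -0.1]
width: 85.9
```

Emit:
move_arm(moves=[[[0,0,0,0,0,0],[0,0,0,0,0,0],[0,0,0,0,0,0],[0,0,0,0,0,0],[0,0,0,0,0,0],[0,0,0,0,0,0],[0,0,0,0,0,0],[0,0,0,0,0,0]]], jaw=0)

```text
clock: 16.25
eef_pos: [438.4, 117.0, 25.1]
tool_rot: [-3.14, 0.001, -1.83]
force: [-0.0, 1.5, 9.4]
width: 55.3
```

```bash
python3 plan.py 437.5,116.5,24,-1.83 437.5,116.5,34,-1.83,1 437.5,116.5,154,-1.83,5 456.5,-295.5,154,-1.83,14
```

```text
20
[[-0.0, 0.0, -0.01, 0, 0, -0.0], [-0.0, 0.0, -0.034, 0, 0, -0.0], [-0.0, 0.0, -0.058, 0, 0, -0.0], [-0.0, 0.0, -0.082, 0, 0, -0.0], [-0.0, 0.0, -0.106, 0, 0, -0.0], [-0.0, 0.0, -0.13, 0, 0, -0.0], [0.0281, -0.0089, -0.13, 0, 0, -0.0], [0.0562, -0.0177, -0.13, 0, 0, -0.0], [0.0843, -0.0266, -0.13, 0, 0, -0.0], [0.1124, -0.0354, -0.13, 0, 0, -0.0], [0.1405, -0.0443, -0.13, 0, 0, -0.0], [0.1686, -0.0531, -0.13, 0, 0, -0.0], [0.1967, -0.062, -0.13, 0, 0, -0.0], [0.2248, -0.0708, -0.13, 0, 0, -0.0], [0.2529, -0.0797, -0.13, 0, 0, -0.0], [0.281, -0.0885, -0.13, 0, 0, -0.0], [0.3091, -0.0974, -0.13, 0, 0, -0.0], [0.3372, -0.1063, -0.13, 0, 0, -0.0], [0.3653, -0.1151, -0.13, 0, 0, -0.0], [0.3934, -0.124, -0.13, 0, 0, -0.0]]
```

Emit:
move_arm(moves=[[[0,0,-0.01,0,0,0],[0,0,-0.034,0,0,0],[0,0,-0.058,0,0,0],[0,0,-0.082,0,0,0],[0,0,-0.106,0,0,0],[0,0,-0.13,0,0,0],[0.0281,-0.009,-0.13,0,0,0],[0.0562,-0.0177,-0.13,0,0,0],[0.0843,-0.0266,-0.13,0,0,0],[0.1124,-0.0354,-0.13,0,0,0],[0.1405,-0.0443,-0.13,0,0,0],[0.1686,-0.0531,-0.13,0,0,0],[0.1967,-0.062,-0.13,0,0,0],[0.2248,-0.0708,-0.13,0,0,0],[0.253,-0.08,-0.13,0,0,0],[0.281,-0.0885,-0.13,0,0,0],[0.309,-0.0975,-0.13,0,0,0],[0.337,-0.1063,-0.13,0,0,0],[0.3653,-0.115,-0.13,0,0,0],[0.3934,-0.124,-0.13,0,0,0]]])

```text
clock: 18.75
eef_pos: [456.4, -295.9, 154.3]
tool_rot: [3.141, 0.0, -1.83]
force: [-0.1, 0.7, -2.4]
width: 55.4
```

Emit:
move_arm(moves=[[[0,0,0.0,0,0,0],[0,0,0.02,0,0,0],[0,0,0.04,0,0,0],[0,0,0.06,0,0,0],[0,0,0.08,0,0,0],[0,0,0.09,0,0,0],[0,0,0.09,0,0,0]]])

```text
clock: 19.62
eef_pos: [456.6, -294.6, 63.7]
tool_rot: [3.14, 0.001, -1.829]
force: [0.4, 0.1, -2.1]
width: 55.8
```

```bash
python3 - <<'E'
from h import *
s=ctrl.read_state();print(s["clock"],s["eef_pos"],s["width"],s["force"])
C=cam("side");cv2.imwrite("pics/s6.png",cv2.resize(C["img"][80:280,300:540],None,fx=3,fy=3))
C=cam("wrist");cv2.imwrite("pics/w6.png",C["img"])
E
```

```text
19.625 [ 456.59106872 -294.56432458   63.70425775] 55.83566140170695 [ 0.35095894  0.10102559 -2.06246797]
```

View pics/s6.png

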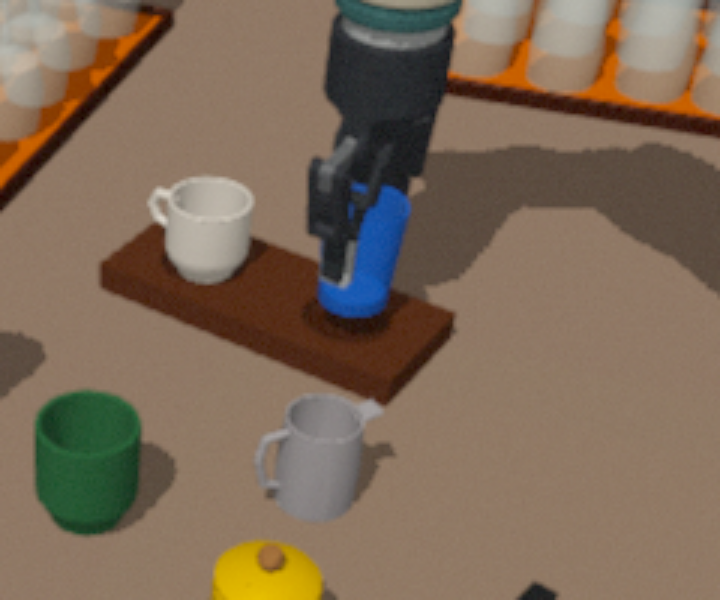

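View pics/w6.png

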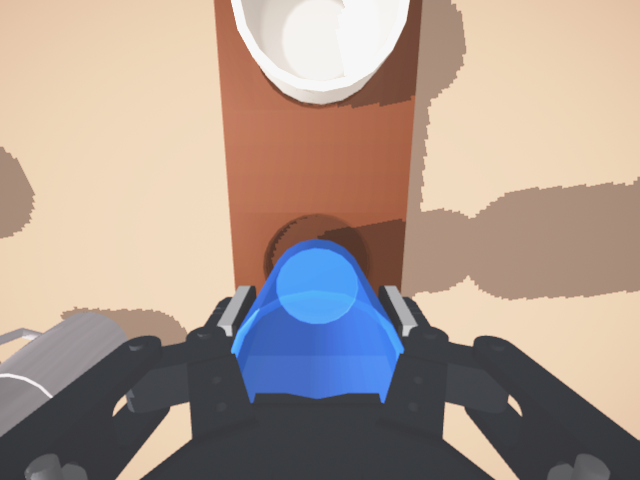

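```bash
python3 - <<'E'
from h import *
s=ctrl.read_state();z0=s["eef_pos"][2]-25.1;x,y=s["eef_pos"][:2]
x-=1.0
for n,(a,b,sc) in [("side",(300,80,3)),("wrist",(0,0,1))]:
    C=cam(n);img=C["img"].copy()
    a_=np.linspace(0,2*np.pi,40)
    for z,r in((0,24),(76,29)):
        P=np.c_[x+r*np.cos(a_),y+r*np.sin(a_),0*a_+z0+z]
        cv2.polylines(img,[proj(C,P).astype(int)],True,(0,255,0),1)
    cv2.imwrite(f"pics/o6_{n}.png",cv2.resize(img[80:280,300:540],None,fx=3,fy=3) if n=="side" else img)
E
```

```text
(no output)
```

View pics/o6_side.png

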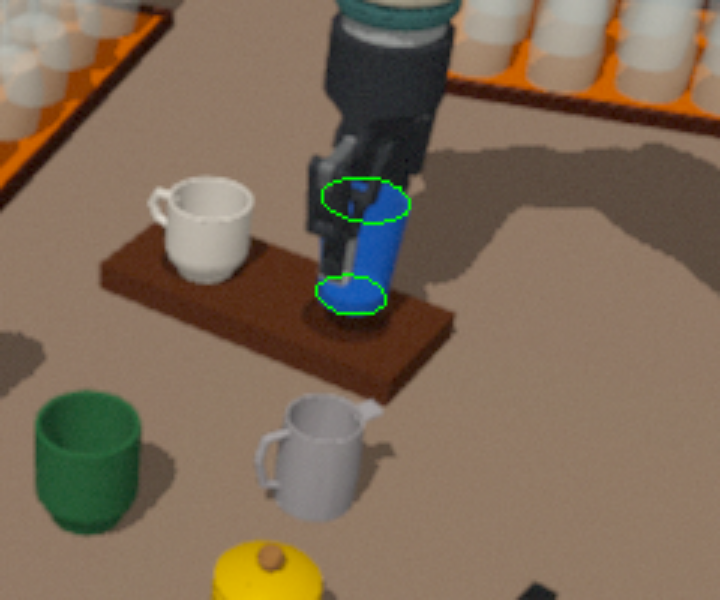

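View pics/o6_wrist.png

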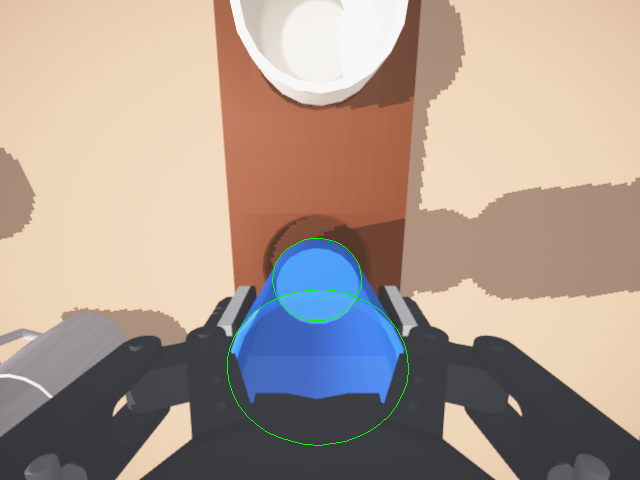

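Emit:
move_arm(moves=[[[0,0,0.01,0,0,0],[0,0,0.018,0,0,0],[0,0,0.022,0,0,0],[0,0,0.023,0,0,0],[0,0,0.0235,0,0,0],[0,0,0.0235,0,0,0],[0,0,0.0235,0,0,0]]])

```text
clock: 20.7
eef_pos: [457.0, -295.5, 40.7]
tool_rot: [-3.141, -0.0, -1.83]
force: [-0.6, 0.6, -1.8]
width: 55.4
```

Emit:
move_arm(moves=[[[0,0,0.0005,0,0,0],[0,0,0.001,0,0,0],[0,0,0.001,0,0,0]]])

```text
clock: 21.08
eef_pos: [457.1, -295.5, 40.3]
tool_rot: [-3.141, 0.0, -1.83]
force: [-1.1, 1.4, 5.6]
width: 55.0
```

Emit:
move_arm(moves=[[[0,0,0,0,0,0],[0,0,0,0,0,0],[0,0,0,0,0,0],[0,0,0,0,0,0],[0,0,0,0,0,0],[0,0,0,0,0,0],[0,0,-0.01,0,0,0],[0,0,-0.03,0,0,0],[0,0,-0.06,0,0,0],[0,0,-0.09,0,0,0],[0,0,-0.1205,0,0,0],[0,0,-0.1205,0,0,0]]], jaw=1)

```text
clock: 22.58
eef_pos: [458.2, -296.5, 162.7]
tool_rot: [-3.137, -0.001, -1.83]
force: [-0.2, 0.0, 0.1]
width: 85.4
```

```bash
python3 - <<'E'
from h import *
C=cam("wrist");cv2.imwrite("pics/w7.png",C["img"])
import h
rr=h.render
r=models.cut_out("wrist","milk_jug_c")
for q in r[:2]:
    print(q["score"],q["uv"],q["pixels"].sum())
h.render=lambda C,t,x,y,yaw:rr(C,t,x,y,yaw,15)
for q in models.cut_out("wrist","water_glass_c")[:1]: print(fit("water_glass_c",[(C,q["pixels"])],(457,-295.5),[0]))
E
python3 plan.py 456.5,-295.5,160,-1.83 562,-58.5,160,-1.7,8
```

```text
0.86 [133.7, 307.5] 5427
(np.float64(456.44707400914893), np.float64(-294.84849159274575), np.float64(0.15657168249404302), np.float64(0.04173512980611238))
8
[[-0.032, -0.0052, -0.0, 0, 0, -0.016], [-0.064, -0.0103, -0.0, 0, 0, -0.032], [-0.096, -0.0155, -0.0, 0, 0, -0.049], [-0.1281, -0.0206, -0.0, 0, 0, -0.065], [-0.1601, -0.0258, -0.0, 0, 0, -0.081], [-0.1921, -0.0309, -0.0, 0, 0, -0.098], [-0.2241, -0.0361, -0.0, 0, 0, -0.114], [-0.2561, -0.0412, -0.0, 0, 0, -0.13]]
```

View pics/w7.png

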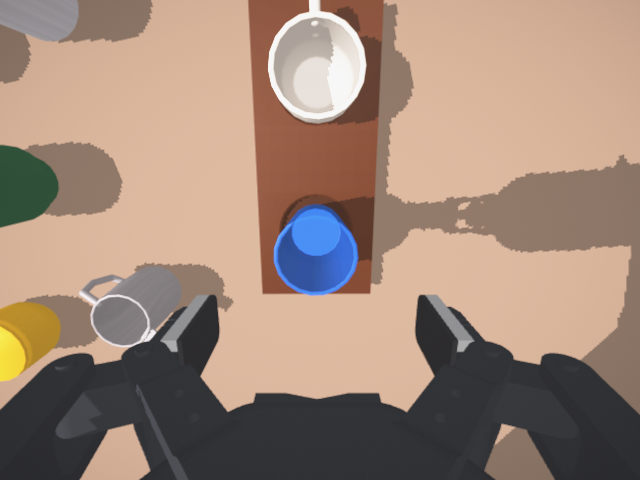

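Emit:
move_arm(moves=[[[-0.032,-0.005,0,0,0,-0.016],[-0.064,-0.01,0,0,0,-0.032],[-0.096,-0.0155,0,0,0,-0.049],[-0.128,-0.0206,0,0,0,-0.065],[-0.16,-0.0258,0,0,0,-0.081],[-0.192,-0.031,0,0,0,-0.098],[-0.224,-0.036,0,0,0,-0.114],[-0.256,-0.0412,0,0,0,-0.114],[-0.256,-0.0412,0,0,0,-0.114],[-0.256,-0.0412,0,0,0,-0.114]]])

```text
clock: 23.98
eef_pos: [561.4, -59.4, 159.2]
tool_rot: [3.14, -0.001, -1.717]
force: [-1.0, 0.2, -0.7]
width: 85.5
```

```bash
python3 - <<'E'
from h import *
s=ctrl.read_state();print(s["clock"],s["eef_pos"],s["tool_rot"],s["force"])
C=cam("wrist");cv2.imwrite("pics/w8.png",C["img"])
for t,x0 in [("tea_tumbler_c",(562,-58.5)),("sugar_pot_c",(430,6)),("milk_jug_c",(433,-126))]:
  for q in models.cut_out("wrist",t)[:1]:
    print(t,q["score"],q["uv"],np.round(fit(t,[(C,q["pixels"])],x0,[0.3,.8,1.2]),3))
E
```

```text
23.975 [561.40538063 -59.3821995  159.24145894] [ 3.13986733e+00 -1.04348798e-03 -1.71662222e+00] [-0.98299212  0.20405521 -0.72252295]
tea_tumbler_c 0.79 [313.1, 240.9] [ 5.62134e+02 -5.81140e+01  4.62000e-01  6.10000e-02]
sugar_pot_c 0.58 [265.1, 367.8] [4.32267e+02 6.69900e+00 3.26000e-01 2.03000e-01]
milk_jug_c 0.85 [400.0, 357.6] [ 4.36312e+02 -1.22525e+02  3.10000e-01  2.78000e-01]
```

View pics/w8.png

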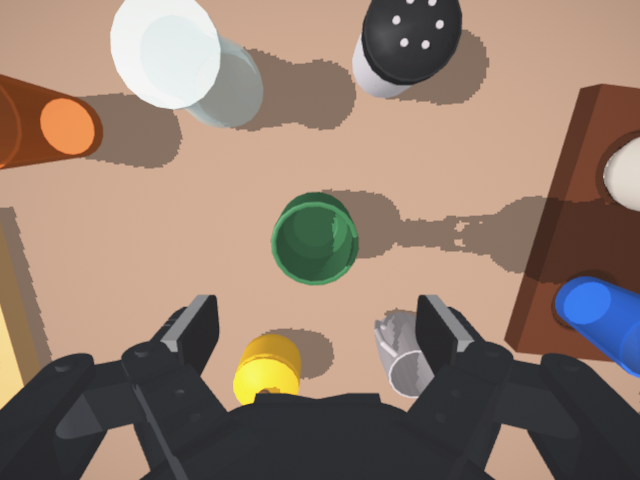

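Emit:
move_arm(moves=[[[0,0,0.03,0,0,0],[0,0,0.06,0,0,0],[0,0,0.09,0,0,0],[0,0,0.12,0,0,0],[0,0,0.135,0,0,0],[0,0,0.136,0,0,0],[0,0,0.136,0,0,0]]])

```text
clock: 25.05
eef_pos: [563.0, -59.0, 24.9]
tool_rot: [-3.14, -0.0, -1.716]
force: [1.1, 0.5, 0.3]
width: 85.2
```

Emit:
move_arm(moves=[[[0,0,0,0,0,0],[0,0,0,0,0,0],[0,0,0,0,0,0],[0,0,0,0,0,0],[0,0,0,0,0,0],[0,0,0,0,0,0],[0,0,0,0,0,0],[0,0,0,0,0,0]]], jaw=0)

```text
clock: 26.05
eef_pos: [563.1, -58.5, 25.5]
tool_rot: [-3.14, 0.0, -1.716]
force: [-1.3, 0.4, 8.7]
width: 63.5
```

```bash
python3 plan.py 562,-58.5,24,-1.716 562,-58.5,34,-1.716,1 562,-58.5,154,-1.716,5 477,300.5,154,-1.716,14
```

```text
20
[[-0.0, 0.0, -0.01, 0, 0, -0.0], [-0.0, 0.0, -0.034, 0, 0, -0.0], [-0.0, 0.0, -0.058, 0, 0, -0.0], [-0.0, 0.0, -0.082, 0, 0, -0.0], [-0.0, 0.0, -0.106, 0, 0, -0.0], [-0.0, 0.0, -0.13, 0, 0, -0.0], [-0.0245, 0.0097, -0.13, 0, 0, -0.0], [-0.049, 0.0194, -0.13, 0, 0, -0.0], [-0.0735, 0.0292, -0.13, 0, 0, -0.0], [-0.098, 0.0389, -0.13, 0, 0, -0.0], [-0.1225, 0.0486, -0.13, 0, 0, -0.0], [-0.147, 0.0583, -0.13, 0, 0, -0.0], [-0.1715, 0.068, -0.13, 0, 0, -0.0], [-0.196, 0.0777, -0.13, 0, 0, -0.0], [-0.2205, 0.0875, -0.13, 0, 0, -0.0], [-0.2449, 0.0972, -0.13, 0, 0, -0.0], [-0.2694, 0.1069, -0.13, 0, 0, -0.0], [-0.2939, 0.1166, -0.13, 0, 0, -0.0], [-0.3184, 0.1263, -0.13, 0, 0, -0.0], [-0.3429, 0.1361, -0.13, 0, 0, -0.0]]
```

Emit:
move_arm(moves=[[[0,0,-0.01,0,0,0],[0,0,-0.034,0,0,0],[0,0,-0.058,0,0,0],[0,0,-0.082,0,0,0],[0,0,-0.106,0,0,0],[0,0,-0.13,0,0,0],[-0.0245,0.0097,-0.13,0,0,0],[-0.049,0.0194,-0.13,0,0,0],[-0.0735,0.029,-0.13,0,0,0],[-0.098,0.039,-0.13,0,0,0],[-0.1225,0.0486,-0.13,0,0,0],[-0.147,0.0583,-0.13,0,0,0],[-0.1715,0.068,-0.13,0,0,0],[-0.196,0.0777,-0.13,0,0,0],[-0.2205,0.0875,-0.13,0,0,0],[-0.245,0.0972,-0.13,0,0,0],[-0.2694,0.107,-0.13,0,0,0],[-0.294,0.1166,-0.13,0,0,0],[-0.3184,0.1263,-0.13,0,0,0],[-0.343,0.136,-0.13,0,0,0]]])

```text
clock: 28.55
eef_pos: [476.8, 301.3, 154.5]
tool_rot: [3.141, 0.0, -1.716]
force: [0.6, 0.5, -3.1]
width: 62.9
```

Emit:
move_arm(moves=[[[0,0,0.0,0,0,0],[0,0,0.02,0,0,0],[0,0,0.04,0,0,0],[0,0,0.06,0,0,0],[0,0,0.08,0,0,0],[0,0,0.09,0,0,0],[0,0,0.09,0,0,0]]])

```text
clock: 29.42
eef_pos: [477.3, 299.8, 63.8]
tool_rot: [3.141, -0.001, -1.717]
force: [0.7, 0.3, -2.4]
width: 63.3
```

```bash
python3 - <<'E'
from h import *
s=ctrl.read_state();print(s["clock"],s["eef_pos"],s["width"],s["force"])
a=np.linspace(0,2*np.pi,40)
def bp(u,v,z,b=(477,300.5,-.145)):
    c,s=np.cos(b[2]),np.sin(b[2]);return np.c_[b[0]+c*u-s*v,b[1]+s*u+c*v,0*u+z]
for n in("side","wrist"):
    C=cam(n);img=cv2.resize(C["img"],None,fx=2,fy=2)
    for u0 in(-95,0,95): cv2.polylines(img,[(proj(C,bp(u0+31*np.cos(a),31*np.sin(a),22))*2).astype(int)],True,(0,255,0),1)
    cv2.polylines(img,[(proj(C,bp(np.array([-150,150,150,-150.]),np.array([-50,-50,50,50.]),22))*2).astype(int)],True,(255,0,0),1)
    cv2.imwrite(f"pics/o9_{n}.png",img[400:,300:1000] if n=="side" else img[0:600,200:1000])
E
```

```text
29.425 [477.2937562  299.76745918  63.82612668] 63.25794568710591 [ 0.74437535  0.3219994  -2.44229256]
```

View pics/o9_side.png

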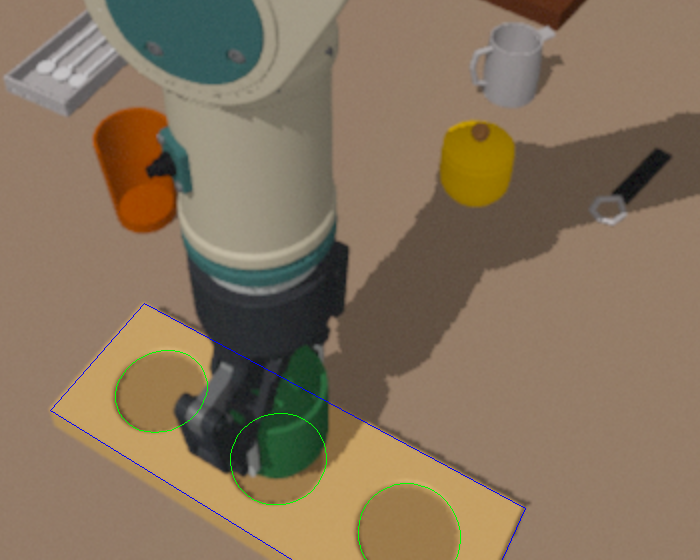

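View pics/o9_wrist.png

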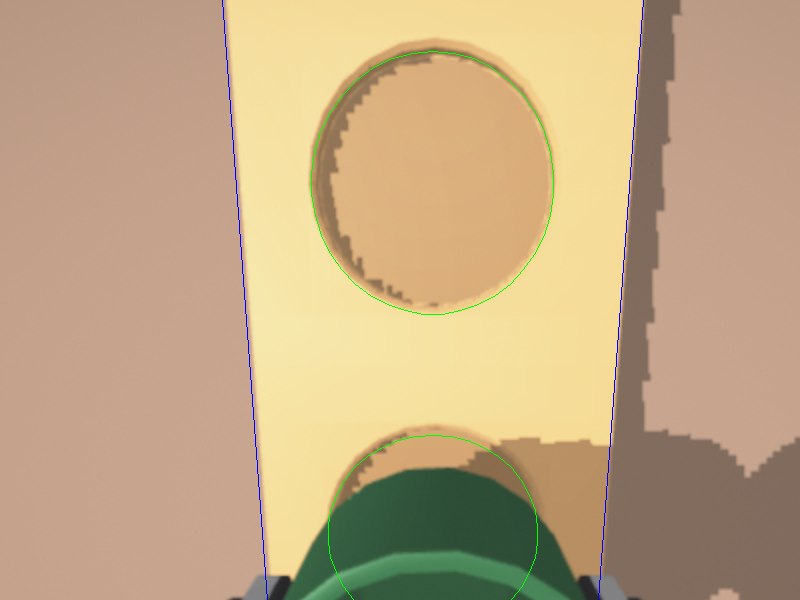

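Emit:
move_arm(moves=[[[0,-0.001,0.01,0,0,0],[0,-0.001,0.018,0,0,0],[0,-0.001,0.022,0,0,0],[0,-0.001,0.023,0,0,0],[0,-0.001,0.0235,0,0,0],[0,-0.001,0.0235,0,0,0],[0,-0.001,0.0235,0,0,0]]])

```text
clock: 30.4
eef_pos: [478.6, 300.5, 40.7]
tool_rot: [-3.141, 0.0, -1.716]
force: [-0.2, -0.4, -2.9]
width: 63.4
```

Emit:
move_arm(moves=[[[0,0,0.0005,0,0,0],[0,0,0.0005,0,0,0],[0,0,0.0005,0,0,0]]])

```text
clock: 30.78
eef_pos: [478.5, 300.5, 40.5]
tool_rot: [-3.141, 0.001, -1.716]
force: [-1.2, 0.4, 5.5]
width: 63.7
```

Emit:
move_arm(moves=[[[0,0,0,0,0,0],[0,0,0,0,0,0],[0,0,0,0,0,0],[0,0,0,0,0,0],[0,0,0,0,0,0],[0,0,0,0,0,0],[0,0,-0.01,0,0,0],[0,0,-0.03,0,0,0],[0,0,-0.06,0,0,0],[0,0,-0.09,0,0,0],[0,0,-0.12,0,0,0],[0,0,-0.12,0,0,0]]], jaw=1)

```text
clock: 32.28
eef_pos: [479.9, 301.0, 162.8]
tool_rot: [-3.138, 0.004, -1.716]
force: [0.2, 0.6, 0.1]
width: 85.3
```

```bash
python3 - <<'E'
from h import *
s=ctrl.read_state();print(s["clock"],s["eef_pos"])
C=cam("wrist");cv2.imwrite("pics/w10.png",C["img"])
import h
rr=h.render
h.render=lambda C,t,x,y,yaw:rr(C,t,x,y,yaw,15)
for q in models.cut_out("wrist","tea_tumbler_c")[:1]: print(fit("tea_tumbler_c",[(C,q["pixels"])],(478,300.5),[0]))
E
python3 plan.py 478,300.5,160,-1.716 433,-126,160,-0.87,11
```

```text
32.275 [479.94815632 301.02709913 162.76964045]
(np.float64(477.2887898191717), np.float64(300.67963494581346), np.float64(0.14994514911672735), np.float64(0.04216867469879515))
11
[[0.039, -0.0016, -0.0, 0, 0, -0.077], [0.0779, -0.0031, -0.0, 0, 0, -0.154], [0.1169, -0.0047, -0.0, 0, 0, -0.231], [0.1558, -0.0062, -0.0, 0, 0, -0.308], [0.1948, -0.0078, -0.0, 0, 0, -0.385], [0.2337, -0.0094, -0.0, 0, 0, -0.461], [0.2727, -0.0109, -0.0, 0, 0, -0.538], [0.3117, -0.0125, -0.0, 0, 0, -0.615], [0.3506, -0.0141, -0.0, 0, 0, -0.692], [0.3896, -0.0156, -0.0, 0, 0, -0.769], [0.4285, -0.0172, -0.0, 0, 0, -0.846]]
```

View pics/w10.png

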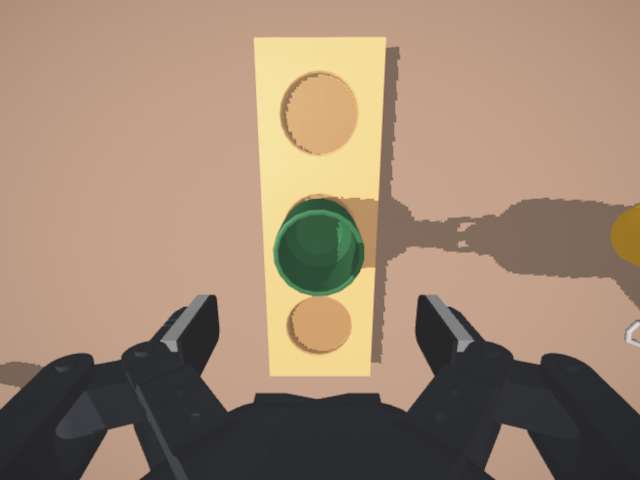

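Tumbler sits in the middle well, upright. Now the jug.

Emit:
move_arm(moves=[[[0.039,-0.0016,0,0,0,-0.077],[0.078,-0.003,0,0,0,-0.154],[0.117,-0.005,0,0,0,-0.231],[0.156,-0.006,0,0,0,-0.308],[0.195,-0.008,0,0,0,-0.385],[0.234,-0.0095,0,0,0,-0.461],[0.273,-0.011,0,0,0,-0.538],[0.312,-0.0125,0,0,0,-0.615],[0.351,-0.014,0,0,0,-0.692],[0.39,-0.0156,0,0,0,-0.769],[0.4285,-0.017,0,0,0,-0.846],[0.4285,-0.017,0,0,0,-0.846],[0.4285,-0.017,0,0,0,-0.846],[0.4285,-0.017,0,0,0,-0.846]]])

```text
clock: 34.12
eef_pos: [433.1, -124.7, 159.6]
tool_rot: [3.141, 0.001, -0.868]
force: [-0.3, 0.6, -0.5]
width: 85.4
```

```bash
python3 - <<'E'
from h import *
s=ctrl.read_state();print(s["clock"],s["eef_pos"],s["tool_rot"],s["force"])
C=cam("wrist");img=C["img"].copy()
for t,x0 in [("milk_jug_c",(433,-126))]:
  for q in models.cut_out("wrist",t)[:1]:
    f=fit(t,[(C,q["pixels"])],x0,[0.3,.8,1.2]);print(t,q["score"],q["uv"],np.round(f,3))
    m=render(C,t,*f[:3]);c,_=cv2.findContours(m.astype(np.uint8),0,1);cv2.drawContours(img,c,-1,(0,0,255),1)
cv2.imwrite("pics/w11.png",img)
E
```

```text
34.125 [ 433.08604913 -124.67750936  159.61941964] [ 3.14137352e+00  1.22610416e-03 -8.68149513e-01] [-0.27524381  0.64948822 -0.53228698]
milk_jug_c 0.62 [319.5, 239.3] [ 4.33497e+02 -1.26434e+02  7.27000e-01  8.00000e-02]
```

View pics/w11.png

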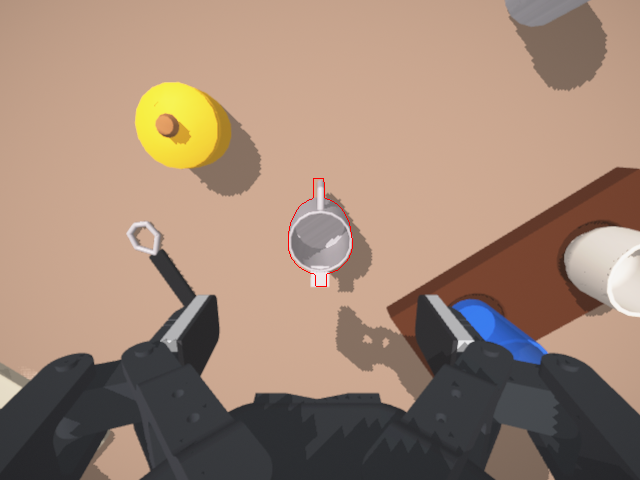

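Emit:
move_arm(moves=[[[0,0,0.03,0,0,0],[0,0,0.06,0,0,0],[0,0,0.09,0,0,0],[0,0,0.12,0,0,0],[0,0,0.14,0,0,0],[0,0,0.148,0,0,0],[0,0,0.148,0,0,0],[0,0,0.148,0,0,0]]])

```text
clock: 35.22
eef_pos: [433.5, -125.6, 12.3]
tool_rot: [-3.141, -0.0, -0.869]
force: [0.4, 0.6, -0.5]
width: 85.6
```

Emit:
move_arm(moves=[[[0,0,0,0,0,0],[0,0,0,0,0,0],[0,0,0,0,0,0],[0,0,0,0,0,0],[0,0,0,0,0,0],[0,0,0,0,0,0],[0,0,0,0,0,0],[0,0,0,0,0,0]]], jaw=0)

```text
clock: 36.22
eef_pos: [433.6, -126.2, 13.1]
tool_rot: [-3.14, -0.001, -0.87]
force: [-0.7, 0.4, 10.5]
width: 50.7
```

```bash
python3 plan.py 433,-126,12,-0.87 433,-126,22,-0.87,1 433,-126,152,-0.87,5 ; python3 plan.py 433,-126,152,-.87 571.5,287,152,-1.716,19
```

```text
6
[[0.0, -0.0, -0.01, 0, 0, -0.0], [0.0, -0.0, -0.036, 0, 0, -0.0], [0.0, -0.0, -0.062, 0, 0, -0.0], [0.0, -0.0, -0.088, 0, 0, -0.0], [0.0, -0.0, -0.114, 0, 0, -0.0], [0.0, -0.0, -0.14, 0, 0, -0.0]]
19
[[-0.0119, -0.0196, -0.0, 0, 0, 0.045], [-0.0238, -0.0392, -0.0, 0, 0, 0.089], [-0.0357, -0.0588, -0.0, 0, 0, 0.134], [-0.0477, -0.0784, -0.0, 0, 0, 0.178], [-0.0596, -0.0979, -0.0, 0, 0, 0.223], [-0.0715, -0.1175, -0.0, 0, 0, 0.267], [-0.0834, -0.1371, -0.0, 0, 0, 0.312], [-0.0953, -0.1567, -0.0, 0, 0, 0.356], [-0.1072, -0.1763, -0.0, 0, 0, 0.401], [-0.1191, -0.1959, -0.0, 0, 0, 0.445], [-0.1311, -0.2155, -0.0, 0, 0, 0.49], [-0.143, -0.2351, -0.0, 0, 0, 0.534], [-0.1549, -0.2546, -0.0, 0, 0, 0.579], [-0.1668, -0.2742, -0.0, 0, 0, 0.623], [-0.1787, -0.2938, -0.0, 0, 0, 0.668], [-0.1906, -0.3134, -0.0, 0, 0, 0.712], [-0.2025, -0.333, -0.0, 0, 0, 0.757], [-0.2144, -0.3526, -0.0, 0, 0, 0.801], [-0.2264, -0.3722, -0.0, 0, 0, 0.846]]
```

Emit:
move_arm(moves=[[[0,0,-0.01,0,0,0],[0,0,-0.036,0,0,0],[0,0,-0.062,0,0,0],[0,0,-0.088,0,0,0],[0,0,-0.114,0,0,0],[0,0,-0.14,0,0,0],[0,0,-0.14,0,0,0]]])

```text
clock: 37.1
eef_pos: [434.1, -126.2, 153.6]
tool_rot: [-3.139, -0.003, -0.87]
force: [0.2, -0.2, -2.1]
width: 50.7
```

Emit:
move_arm(moves=[[[-0.012,-0.0196,0,0,0,0.045],[-0.024,-0.039,0,0,0,0.089],[-0.036,-0.059,0,0,0,0.134],[-0.0477,-0.0784,0,0,0,0.178],[-0.0596,-0.098,0,0,0,0.223],[-0.0715,-0.1175,0,0,0,0.267],[-0.0834,-0.137,0,0,0,0.312],[-0.0953,-0.157,0,0,0,0.356],[-0.107,-0.176,0,0,0,0.401],[-0.119,-0.196,0,0,0,0.445],[-0.131,-0.2155,0,0,0,0.49],[-0.143,-0.235,0,0,0,0.534],[-0.155,-0.2546,0,0,0,0.579],[-0.167,-0.274,0,0,0,0.623],[-0.179,-0.294,0,0,0,0.668],[-0.1906,-0.3134,0,0,0,0.712],[-0.2025,-0.333,0,0,0,0.757],[-0.2144,-0.3526,0,0,0,0.801],[-0.2264,-0.372,0,0,0,0.846],[-0.2264,-0.372,0,0,0,0.846]]])

```text
clock: 39.6
eef_pos: [570.6, 288.6, 150.1]
tool_rot: [3.139, -0.001, -1.712]
force: [0.9, 0.4, -1.3]
width: 50.6
```

Emit:
move_arm(moves=[[[0,0,0.02,0,0,0],[0,0,0.04,0,0,0],[0,0,0.06,0,0,0],[0,0,0.08,0,0,0],[0,0,0.1,0,0,0],[0,0,0.1,0,0,0]]])

```text
clock: 40.35
eef_pos: [570.3, 286.5, 49.9]
tool_rot: [3.139, -0.002, -1.716]
force: [-0.2, 0.4, -1.2]
width: 50.5
```

```bash
python3 - <<'E'
from h import *
s=ctrl.read_state();print(s["clock"],s["eef_pos"],s["width"],s["force"])
a=np.linspace(0,2*np.pi,40)
def bp(u,v,z,b=(477.5,300.5,-.145)):
    c,s=np.cos(b[2]),np.sin(b[2]);return np.c_[b[0]+c*u-s*v,b[1]+s*u+c*v,0*u+z]
for n in("side","wrist"):
    C=cam(n);img=cv2.resize(C["img"],None,fx=2,fy=2)
    for u0 in(-95,0,95): cv2.polylines(img,[(proj(C,bp(u0+31*np.cos(a),31*np.sin(a),22))*2).astype(int)],True,(0,255,0),1)
    x,y,z=s["eef_pos"]
    for zz,r in((-13.1,25),(64-13.1,24)): cv2.polylines(img,[(proj(C,np.c_[x+r*np.cos(a),y+r*np.sin(a),0*a+z+zz])*2).astype(int)],True,(0,0,255),1)
    cv2.imwrite(f"pics/o12_{n}.png",img[400:,300:1000] if n=="side" else img[300:900,200:1000])
E
```

```text
40.35 [570.25882117 286.50283616  49.90343636] 50.45488571202141 [-0.24042273  0.44542282 -1.24700798]
```

View pics/o12_side.png

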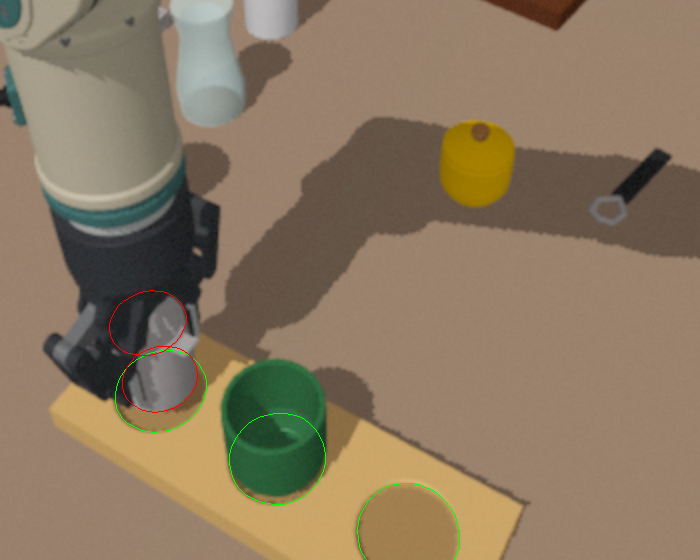

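View pics/o12_wrist.png

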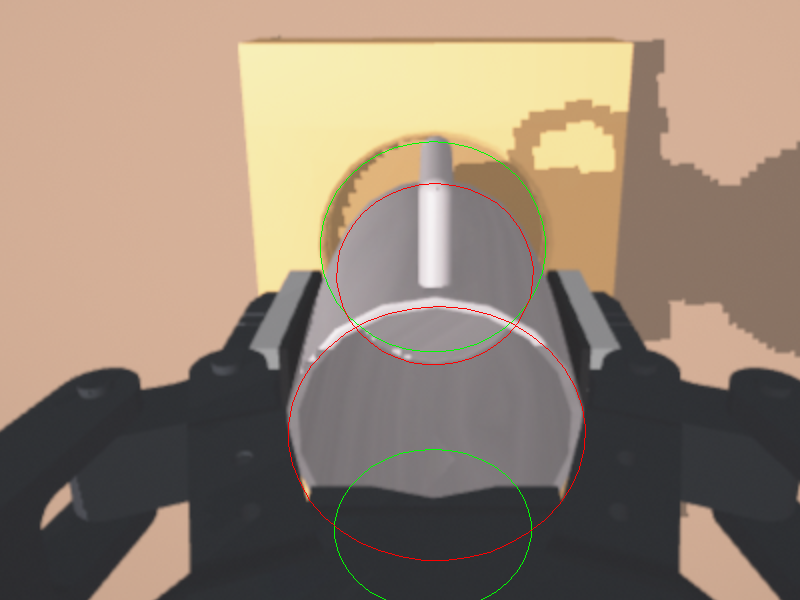

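Emit:
move_arm(moves=[[[0,-0.0025,0.008,0,0,0],[0,-0.0025,0.015,0,0,0],[0,-0.0025,0.02,0,0,0],[0,-0.0025,0.023,0,0,0],[0,-0.0025,0.0235,0,0,0],[0,-0.0025,0.0235,0,0,0],[0,-0.0025,0.0235,0,0,0]]])

```text
clock: 41.32
eef_pos: [574.2, 286.5, 28.7]
tool_rot: [-3.141, 0.0, -1.716]
force: [-0.9, 0.9, -1.1]
width: 50.6
```

Emit:
move_arm(moves=[[[0,0,0.0005,0,0,0],[0,0,0.0005,0,0,0],[0,0,0.0005,0,0,0]]])

```text
clock: 41.7
eef_pos: [574.1, 286.6, 28.2]
tool_rot: [-3.141, 0.0, -1.716]
force: [0.9, 0.9, 0.2]
width: 50.7
```

Emit:
move_arm(moves=[[[0,0,0.0005,0,0,0],[0,0,0.0005,0,0,0],[0,0,0.0005,0,0,0]]])

```text
clock: 42.08
eef_pos: [574.1, 286.6, 28.2]
tool_rot: [-3.141, 0.001, -1.716]
force: [-1.7, -0.4, 5.8]
width: 50.4
```

Emit:
move_arm(moves=[[[0,0,0,0,0,0],[0,0,0,0,0,0],[0,0,0,0,0,0],[0,0,0,0,0,0],[0,0,0,0,0,0],[0,0,0,0,0,0],[0,0,-0.01,0,0,0],[0,0,-0.03,0,0,0],[0,0,-0.06,0,0,0],[0,0,-0.09,0,0,0],[0,0,-0.12,0,0,0],[0,0,-0.1325,0,0,0],[0,0,-0.1325,0,0,0]]], jaw=1)

```text
clock: 43.7
eef_pos: [574.4, 286.7, 161.2]
tool_rot: [-3.14, 0.001, -1.716]
force: [0.1, -0.7, -0.9]
width: 85.7
```

```bash
python3 - <<'E'
from h import *
s=ctrl.read_state();print(s["clock"],s["eef_pos"])
C=cam("wrist");cv2.imwrite("pics/w13.png",C["img"])
import h
rr=h.render
h.render=lambda C,t,x,y,yaw:rr(C,t,x,y,yaw,15)
for q in models.cut_out("wrist","milk_jug_c")[:1]: print(fit("milk_jug_c",[(C,q["pixels"])],(574,286.5),[-.145]))
E
python3 plan.py 574,286.6,160,-1.716 430,5.9,150,-1.716,9
```

```text
43.7 [574.43642461 286.68348548 161.18885479]
(np.float64(572.9181907460954), np.float64(286.65855675452553), np.float64(-0.14581860746338882), np.float64(0.09634417289436481))
9
[[0.0332, 0.0113, 0.0011, 0, 0, -0.0], [0.0664, 0.0226, 0.0022, 0, 0, -0.0], [0.0995, 0.034, 0.0033, 0, 0, -0.0], [0.1327, 0.0453, 0.0044, 0, 0, -0.0], [0.1659, 0.0566, 0.0056, 0, 0, -0.0], [0.1991, 0.0679, 0.0067, 0, 0, -0.0], [0.2322, 0.0792, 0.0078, 0, 0, -0.0], [0.2654, 0.0906, 0.0089, 0, 0, -0.0], [0.2986, 0.1019, 0.01, 0, 0, -0.0]]
```

View pics/w13.png

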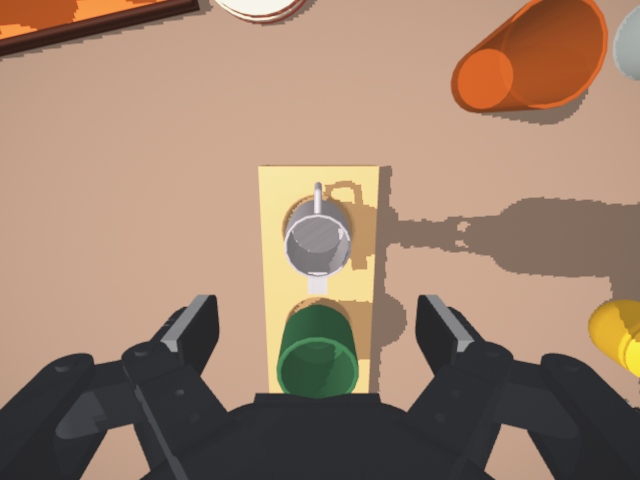

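Emit:
move_arm(moves=[[[0.033,0.011,0,0,0,0],[0.066,0.0226,0,0,0,0],[0.0995,0.034,0.003,0,0,0],[0.1327,0.045,0.0044,0,0,0],[0.166,0.0566,0.0056,0,0,0],[0.199,0.068,0.0067,0,0,0],[0.232,0.079,0.0078,0,0,0],[0.265,0.09,0.009,0,0,0],[0.2986,0.102,0.01,0,0,0],[0.2986,0.102,0.01,0,0,0],[0.2986,0.102,0.01,0,0,0],[0.2986,0.102,0.01,0,0,0]]])

```text
clock: 45.3
eef_pos: [430.2, 6.7, 149.7]
tool_rot: [3.141, -0.0, -1.714]
force: [-0.2, 0.6, 0.0]
width: 85.5
```

```bash
python3 - <<'E'
from h import *
s=ctrl.read_state();print(s["clock"],s["eef_pos"],s["tool_rot"],s["force"])
C=cam("wrist");img=C["img"].copy()
for t,x0 in [("sugar_pot_c",(430,6))]:
  for q in models.cut_out("wrist",t)[:1]:
    f=fit(t,[(C,q["pixels"])],x0,[0.3]);print(t,q["score"],q["uv"],np.round(f,3))
    m=render(C,t,*f[:3]);c,_=cv2.findContours(m.astype(np.uint8),0,1);cv2.drawContours(img,c,-1,(0,0,255),1)
cv2.imwrite("pics/w14.png",img)
E
```

```text
45.3 [430.23364189   6.6701132  149.65184323] [ 3.14121160e+00 -1.65527543e-04 -1.71409993e+00] [-0.17408747  0.64253878  0.02423342]
```

View pics/w14.png

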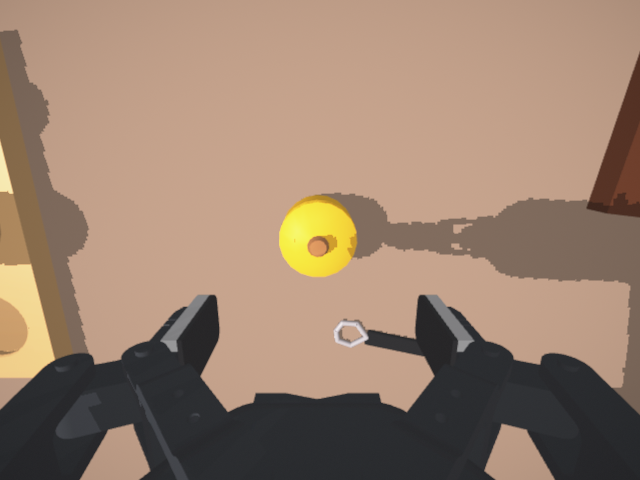

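```bash
python3 - <<'E'
from h import *
C=cam("wrist")
print(onz(C,(318,246.5),71),onz(C,(350,320),2),onz(C,(370,333),2),onz(C,(420,340),2))
for q in models.place_of("wrist","sugar_pot_c")[:1]: print(q["score"],onz(C,q["uv"],36))
m=cv2.inRange(cv2.cvtColor(C["img"],cv2.COLOR_BGR2HSV),(20,150,80),(35,255,255))>0
m[:, :200]=0;m[300:]=0;m[:,420:]=0
print(fit("sugar_pot_c",[(C,m)],(430,6),[0]))
E
```

```text
[432.14274366   5.46828901  71.        ] [333.11720293 -12.14496817   2.        ] [316.13631802 -29.9610599    2.        ] [301.24949119 -78.17240561   2.        ]
0.62 [432.07414748   6.17631156  36.        ]
(np.float64(430.03118924159975), np.float64(6.00217971836643), np.float64(0.09322861000052896), np.float64(0.10238907849829348))
```

Emit:
move_arm(moves=[[[0,-0.001,0.03,0,0,0],[0,-0.001,0.06,0,0,0],[0,-0.001,0.09,0,0,0],[0,-0.001,0.12,0,0,0],[0,-0.001,0.135,0,0,0],[0,-0.001,0.141,0,0,0],[0,-0.001,0.141,0,0,0],[0,-0.001,0.141,0,0,0]]])

```text
clock: 46.5
eef_pos: [432.2, 5.7, 10.5]
tool_rot: [3.14, -0.001, -1.716]
force: [-0.8, -0.4, 0.0]
width: 85.1
```

Emit:
move_arm(moves=[[[0,0,0,0,0,0],[0,0,0,0,0,0],[0,0,0,0,0,0],[0,0,0,0,0,0],[0,0,0,0,0,0],[0,0,0,0,0,0],[0,0,0,0,0,0],[0,0,0,0,0,0]]], jaw=0)

```text
clock: 47.5
eef_pos: [432.1, 5.8, 10.9]
tool_rot: [3.141, 0.0, -1.716]
force: [-1.7, 0.7, 10.1]
width: 58.7
```

```bash
python3 plan.py 431,6,9,-1.716 431,6,149,-1.716,6; python3 plan.py 431,6,149,-1.716 384,314.2,149,-1.716,13
```

```text
6
[[-0.0, 0.0, -0.0233, 0, 0, -0.0], [-0.0, 0.0, -0.0467, 0, 0, -0.0], [-0.0, 0.0, -0.07, 0, 0, -0.0], [-0.0, 0.0, -0.0933, 0, 0, -0.0], [-0.0, 0.0, -0.1167, 0, 0, -0.0], [-0.0, 0.0, -0.14, 0, 0, -0.0]]
13
[[-0.0229, 0.007, -0.0, 0, 0, -0.0], [-0.0459, 0.014, -0.0, 0, 0, -0.0], [-0.0688, 0.021, -0.0, 0, 0, -0.0], [-0.0917, 0.028, -0.0, 0, 0, -0.0], [-0.1147, 0.035, -0.0, 0, 0, -0.0], [-0.1376, 0.042, -0.0, 0, 0, -0.0], [-0.1605, 0.0491, -0.0, 0, 0, -0.0], [-0.1835, 0.0561, -0.0, 0, 0, -0.0], [-0.2064, 0.0631, -0.0, 0, 0, -0.0], [-0.2294, 0.0701, -0.0, 0, 0, -0.0], [-0.2523, 0.0771, -0.0, 0, 0, -0.0], [-0.2752, 0.0841, -0.0, 0, 0, -0.0], [-0.2982, 0.0911, -0.0, 0, 0, -0.0]]
```

Emit:
move_arm(moves=[[[0,0,-0.01,0,0,0],[0,0,-0.025,0,0,0],[0,0,-0.047,0,0,0],[0,0,-0.07,0,0,0],[0,0,-0.093,0,0,0],[0,0,-0.117,0,0,0],[0,0,-0.14,0,0,0],[0,0,-0.14,0,0,0]]])

```text
clock: 48.5
eef_pos: [432.8, 6.0, 151.0]
tool_rot: [-3.141, 0.0, -1.715]
force: [-0.1, 0.1, -2.8]
width: 58.4
```

```bash
python3 - <<'E'
from h import *
s=ctrl.read_state();print(s["clock"],s["eef_pos"],s["width"],s["force"])
a=np.linspace(0,2*np.pi,40);x,y,z=s["eef_pos"];z-=10.9
for n in("side","wrist"):
    C=cam(n);img=cv2.resize(C["img"],None,fx=2,fy=2)
    for zz,r in((0,23),(20,30),(44,30),(72,8)): cv2.polylines(img,[(proj(C,np.c_[x+r*np.cos(a),y+r*np.sin(a),0*a+z+zz])*2).astype(int)],True,(0,0,255),1)
    cv2.imwrite(f"pics/o15_{n}.png",img[200:700,500:1000] if n=="side" else img[300:900,200:1000])
E
```

```text
48.5 [432.79623935   5.99004805 150.95539536] 58.373206027237465 [-0.0933297   0.06466632 -2.849675  ]
```

View pics/o15_side.png

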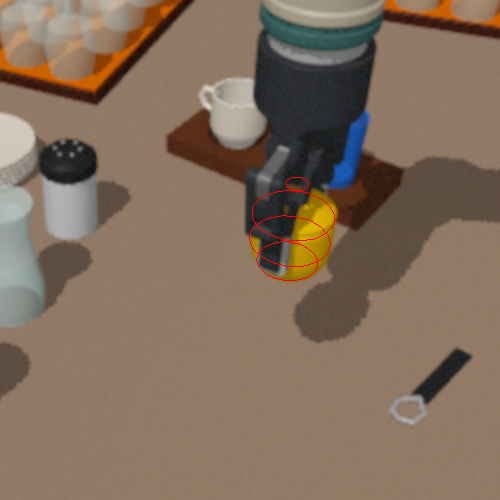

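View pics/o15_wrist.png

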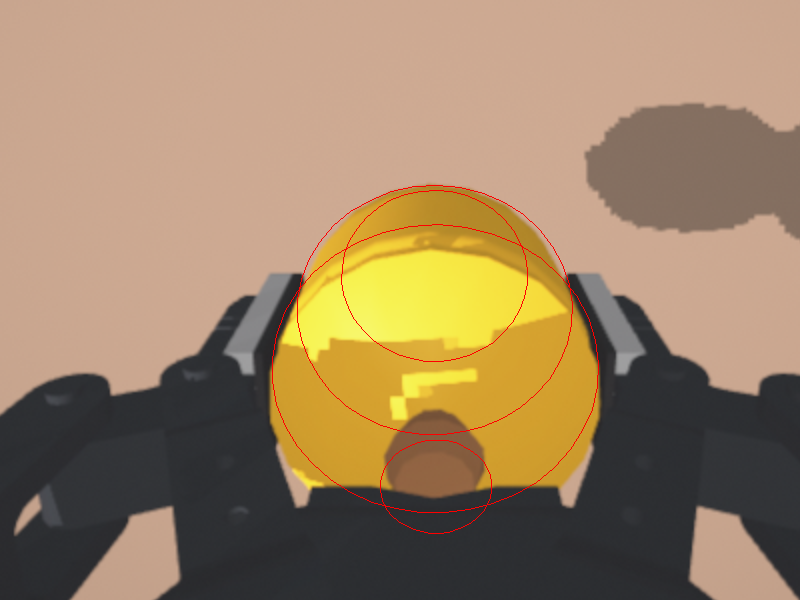

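```bash
python3 - <<'E'
from h import *
C=cam("side");p=proj(C,[432,6,180])[0].astype(int);im=C["img"][p[1]-40:p[1]+60,p[0]-55:p[0]+65]
cv2.imwrite("pics/s16.png",cv2.resize(im,None,fx=6,fy=6,interpolation=cv2.INTER_CUBIC))
s=ctrl.read_state();x,y,z=s["eef_pos"];z0=z-10.9;psi=-1.716
W=cam("wrist")
def ymask(img):
    h=cv2.cvtColor(img,cv2.COLOR_BGR2HSV);return cv2.inRange(h,(18,120,60),(36,255,255))>0
mk=[(C,ymask(C["img"])),(W,ymask(W["img"]))]
C2=cam("scene");mk.append((C2,ymask(C2["img"])))
a=np.linspace(0,2*np.pi,48)
ja=np.array([np.cos(psi),np.sin(psi),0]);piv=np.array([x,y,z+28])
def ren(C,tilt,dv,dz):
    m=np.zeros((480,640),np.uint8);Rt=R.from_rotvec(ja*tilt).as_matrix()
    ax=np.array([-np.sin(psi),np.cos(psi),0])
    pr=[(0,23),(20,30),(44,30),(48,29),(60,20)]
    for (z1,r1),(z2,r2) in zip(pr,pr[1:]):
        P=np.r_[np.c_[x+r1*np.cos(a),y+r1*np.sin(a),0*a+z1+z0],np.c_[x+r2*np.cos(a),y+r2*np.sin(a),0*a+z2+z0]]
        P=(P-piv)@Rt.T+piv+ax*dv+[0,0,dz]
        cv2.fillConvexPoly(m,cv2.convexHull((proj(C,P)*8).astype(np.int32)),1,shift=3)
    return m>0
# gripper occludes: score = yellow pixels outside model + symmetrical only for rows not dark
for nme,sel in (("side",[0]),("wrist",[1]),("scene",[2]),("all",[0,1,2])):
    best=[]
    for t in np.radians(np.arange(-24,25,3)):
        for dv in range(-8,9,2):
            e=0
            for i in sel:
                C_,M=mk[i];m=ren(C_,t,dv,0);V=C_["img"].max(2)>70
                # restrict yellow near the pot
                k=cv2.dilate(m.astype(np.uint8),np.ones((31,31)))>0
                Y=M&k
                e+=((Y&~m).sum()+(m&~Y&V).sum())/m.sum()
            best.append((e,np.degrees(t),dv))
    print(nme,np.round(sorted(best)[:5],3).tolist())
E
```

```text
side [[0.116, -3.0, 0.0], [0.116, 0.0, 0.0], [0.118, -6.0, 0.0], [0.123, 6.0, -2.0], [0.123, -9.0, 2.0]]
wrist [[0.1, 12.0, -4.0], [0.101, 18.0, -6.0], [0.105, 6.0, -2.0], [0.105, 15.0, -4.0], [0.105, 21.0, -6.0]]
scene [[0.093, -3.0, -6.0], [0.094, 6.0, -8.0], [0.095, 0.0, -6.0], [0.096, 21.0, -8.0], [0.096, 9.0, -8.0]]
all [[0.367, 12.0, -4.0], [0.37, 18.0, -6.0], [0.374, 24.0, -8.0], [0.375, 9.0, -4.0], [0.377, 6.0, -2.0]]
```

View pics/s16.png

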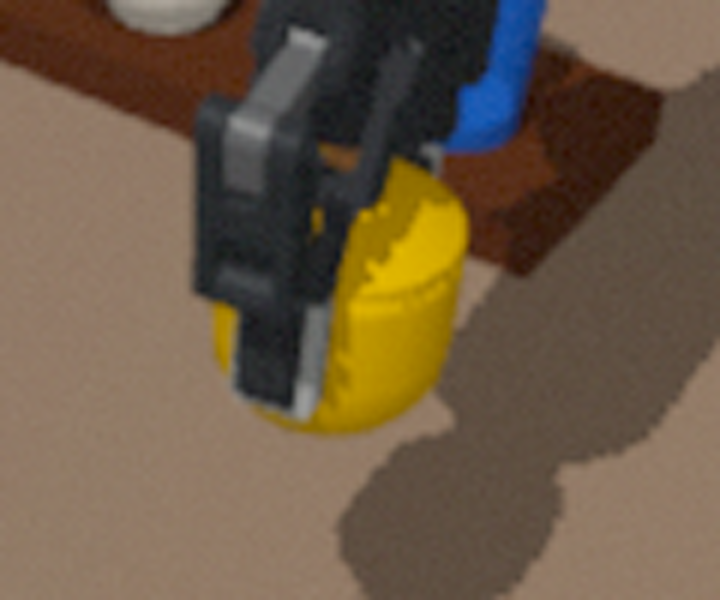

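```bash
python3 - <<'E'
from h import *
s=ctrl.read_state();x,y,z=s["eef_pos"];z0=z-10.9;psi=-1.716
C=cam("wrist");img=cv2.resize(C["img"],None,fx=2,fy=2)
a=np.linspace(0,2*np.pi,40);ja=np.array([np.cos(psi),np.sin(psi),0]);piv=np.array([x,y,z+25])
for t,col in((0,(0,0,255)),(8,(255,0,0)),(-8,(0,160,0))):
    Rt=R.from_rotvec(ja*np.radians(t)).as_matrix()
    for zz,r in((20,30),(48,29),(62,8),(71,8)):
        P=np.c_[x+r*np.cos(a),y+r*np.sin(a),0*a+z0+zz];P=(P-piv)@Rt.T+piv
        cv2.polylines(img,[(proj(C,P)*2).astype(int)],True,col,1)
cv2.imwrite("pics/o17.png",img[300:900,200:1000])
E
```

```text
(no output)
```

View pics/o17.png

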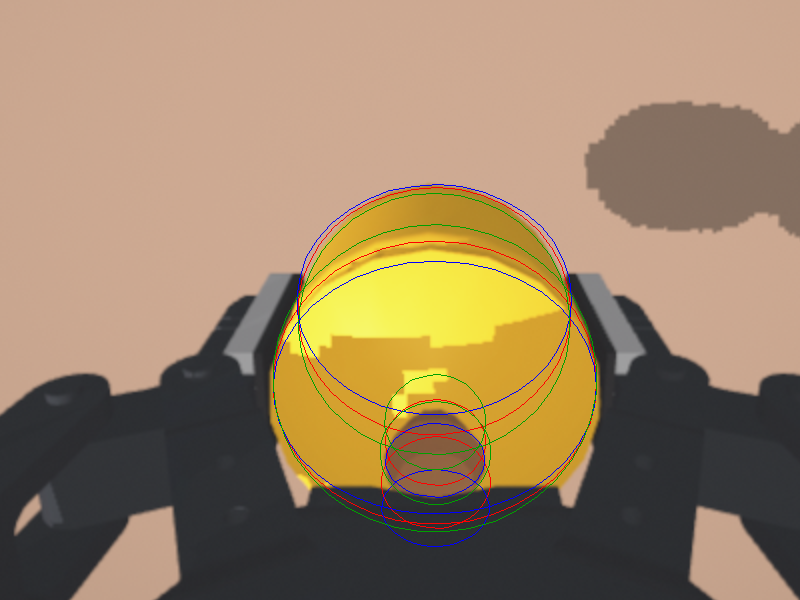

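Emit:
move_arm(moves=[[[-0.0229,0.007,0,0,0,0],[-0.046,0.014,0,0,0,0],[-0.069,0.021,0,0,0,0],[-0.0917,0.028,0,0,0,0],[-0.1147,0.035,0,0,0,0],[-0.1376,0.042,0,0,0,0],[-0.1605,0.049,0,0,0,0],[-0.1835,0.056,0,0,0,0],[-0.2064,0.063,0,0,0,0],[-0.2294,0.07,0,0,0,0],[-0.2523,0.077,0,0,0,0],[-0.2752,0.084,0,0,0,0],[-0.298,0.0905,0,0,0,0],[-0.298,0.0905,0,0,0,0],[-0.298,0.0905,0,0,0,0]]])

```text
clock: 50.68
eef_pos: [385.6, 312.5, 149.7]
tool_rot: [3.139, -0.002, -1.717]
force: [-0.4, 0.3, -2.5]
width: 58.8
```

Emit:
move_arm(moves=[[[0,0,0.02,0,0,0],[0,0,0.04,0,0,0],[0,0,0.06,0,0,0],[0,0,0.08,0,0,0],[0,0,0.095,0,0,0],[0,0,0.1,0,0,0],[0,0,0.1,0,0,0]]])

```text
clock: 51.55
eef_pos: [385.7, 313.3, 50.2]
tool_rot: [3.14, -0.0, -1.717]
force: [0.3, 1.1, -1.9]
width: 58.7
```

```bash
python3 - <<'E'
from h import *
s=ctrl.read_state();print(s["clock"],s["eef_pos"],s["width"],s["force"])
a=np.linspace(0,2*np.pi,40)
def bp(u,v,z,b=(477.5,300.5,-.145)):
    c,s=np.cos(b[2]),np.sin(b[2]);return np.c_[b[0]+c*u-s*v,b[1]+s*u+c*v,0*u+z]
for n in("side","wrist"):
    C=cam(n);img=cv2.resize(C["img"],None,fx=2,fy=2)
    for u0 in(-95,0,95): cv2.polylines(img,[(proj(C,bp(u0+31*np.cos(a),31*np.sin(a),22))*2).astype(int)],True,(0,255,0),1)
    cv2.imwrite(f"pics/o18_{n}.png",img[400:,300:1000] if n=="side" else img[300:900,200:1000])
E
```

```text
51.55 [385.7389665  313.27366643  50.20919535] 58.715262877599244 [ 0.27307546  1.0662449  -1.91047264]
```

View pics/o18_side.png

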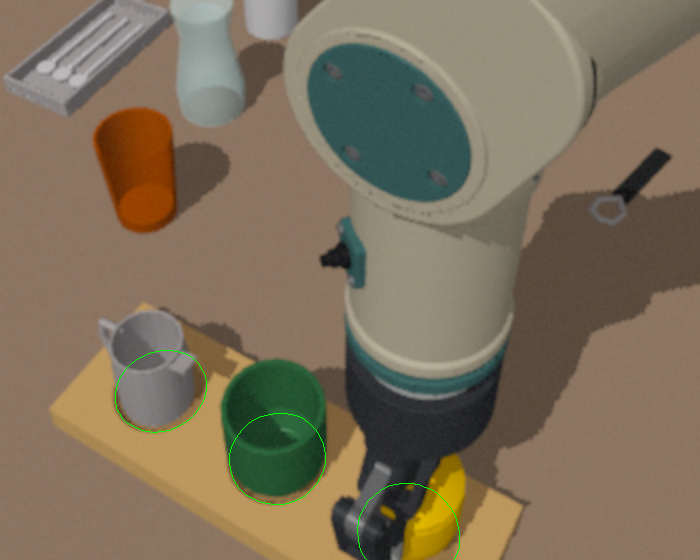

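View pics/o18_wrist.png

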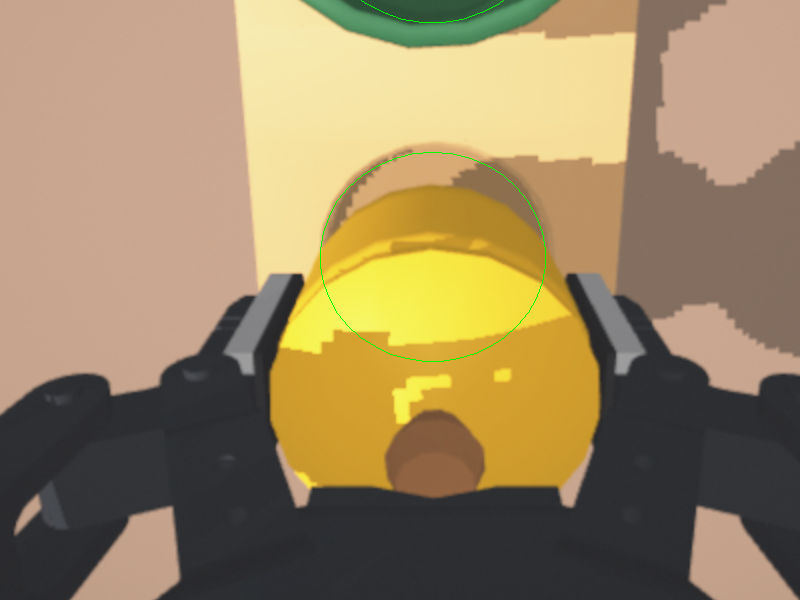

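Emit:
move_arm(moves=[[[0,0,0.008,0,0,0],[0,0,0.015,0,0,0],[0,0,0.02,0,0,0],[0,0,0.023,0,0,0],[0,0,0.0235,0,0,0],[0,0,0.0235,0,0,0],[0,0,0.0235,0,0,0]]])

```text
clock: 52.52
eef_pos: [385.5, 313.7, 26.8]
tool_rot: [3.14, -0.0, -1.716]
force: [-0.3, 0.2, -2.5]
width: 58.6
```

Emit:
move_arm(moves=[[[0,0,0.0005,0,0,0],[0,0,0.0005,0,0,0],[0,0,0.0005,0,0,0]]])

```text
clock: 52.9
eef_pos: [385.4, 313.7, 26.2]
tool_rot: [3.14, -0.0, -1.716]
force: [-0.8, 0.0, -2.9]
width: 58.4
```

Emit:
move_arm(moves=[[[0,0,0.0004,0,0,0],[0,0,0.0008,0,0,0],[0,0,0.0008,0,0,0]]])

```text
clock: 53.28
eef_pos: [385.5, 313.7, 26.0]
tool_rot: [3.139, 0.0, -1.716]
force: [-1.4, -0.8, 5.2]
width: 58.0
```

Contact; release and rise.

Emit:
move_arm(moves=[[[0,0,0,0,0,0],[0,0,0,0,0,0],[0,0,0,0,0,0],[0,0,0,0,0,0],[0,0,0,0,0,0],[0,0,0,0,0,0],[0,0,-0.01,0,0,0],[0,0,-0.03,0,0,0],[0,0,-0.06,0,0,0],[0,0,-0.09,0,0,0],[0,0,-0.12,0,0,0],[0,0,-0.15,0,0,0],[0,0,-0.17,0,0,0],[0,0,-0.17,0,0,0]]], jaw=1)

```text
clock: 55.02
eef_pos: [386.5, 314.0, 197.0]
tool_rot: [3.141, 0.002, -1.716]
force: [-0.7, 0.6, 0.2]
width: 85.4
```

```bash
python3 - <<'E'
from h import *
s=ctrl.read_state();print(s["clock"],s["eef_pos"])
C=cam("wrist");cv2.imwrite("pics/w19.png",C["img"])
C=cam("scene");cv2.imwrite("pics/c19.png",C["img"])
C=cam("side");cv2.imwrite("pics/s19.png",C["img"])
E
```

```text
55.025 [386.48027228 314.01398031 196.95368657]
```

View pics/w19.png

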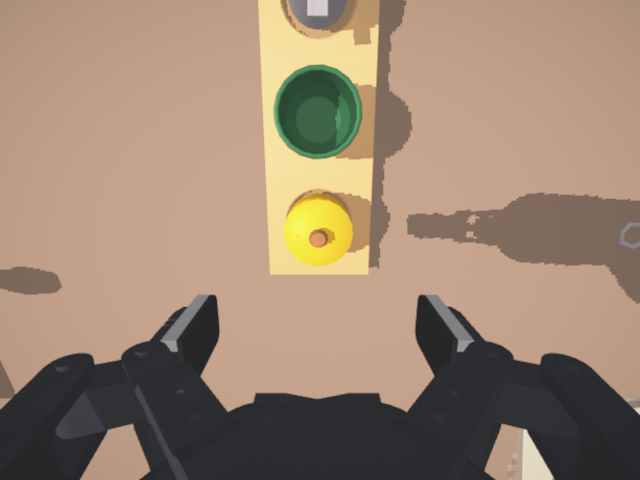

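View pics/c19.png

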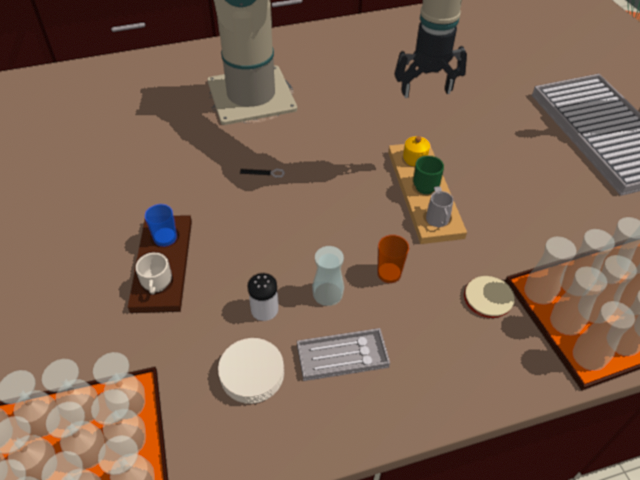

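View pics/s19.png

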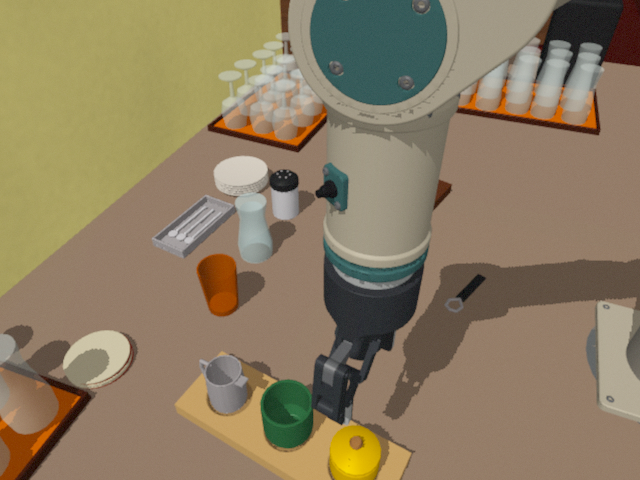

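```bash
python3 - <<'E'
from h import *
print(job.finish_job())
E
```

```text
the job is handed in; nothing more can be done
None
```

Both orders are laid up and the job was handed in at about 55 s of robot time.

- **Dark board:** the espresso cup is in the well farther from the robot, with its handle outward. The water glass is in the nearer well.
- **Pale board:** the tea tumbler is in the middle, the milk jug in the well farther from the robot, and the sugar pot in the nearer one.
- **Setting down:** each piece was lowered in small steps until light contact, about 5 N, and then released.

**Checks**
- **Position:** wrist-camera fits after release put the cup, glass, tumbler and jug within about 2 mm of their well centres. The sugar pot I checked only by eye after release.
- **Final pictures:** everything stood upright, the amber glass, beer glass and shaker looked unmoved, and the gripper was open and clear. The side view of the dark board was mostly hidden by the arm.

**Disagreements**
- **Cameras:** the scene and side cameras differed by about 3–7 mm in x, so I relied on the wrist camera. It showed the pale-board wells about 2 mm farther out in x than my fit, and I adjusted for that.
- **Sugar pot grip:** it read 58.7 mm instead of 60 mm. One silhouette fit for tilt was ambiguous, but the lid and knob lines showed the pot level to within a few degrees.

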